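Make up two hardware kits on the welding bench

TASK

Make up the two repair kits from the loose stock. Long tray with three wells: the long bolt standing on its head in the middle well, the large nut in one end well and the round collar in the other; two-well tray: the link bar lying in one well and the short bolt standing on its head in the other. Each part must rest flat on the floor of its well, the same way up as now, and the small nut is a spare to leave where it lies.

Things in the scene. Friction and masses are not known exactly. Their poses are not given: they have to be found in the camera images.
- tray3: Long grey metal kit tray with bright rim and ribs, fixed to the bench, 238 x 86 mm, floor 3 mm thick, rim and ribs 4 mm thick and 8 mm high above the bench. Two ribs across make three equal wells in a row along its long (x) axis, each 74 mm (x) by 78 mm (y) inside, centred at x = -78, 0 and +78 mm, y = 0. Origin at the centre of the underside, z up.
- tray2: Nearly square grey metal kit tray with bright rim and rib, fixed to the bench, 142 mm (x) by 132 mm (y), floor 3 mm thick, rim and rib 4 mm thick and 8 mm high above the bench. One rib along x makes two equal long wells side by side, each 134 mm (x) by 60 mm (y) inside, centred at y = -32 and +32 mm, x = 0. Origin at the centre of the underside, z up.
- long_bolt: The long steel hex bolt, standing upright on its head, 90 mm tall: head 36 mm across flats and 14 mm high at the bottom, round shank 22 mm diameter above it. Stands or lies on the bench; origin at the centre of its underside, z up.
- short_bolt: The short steel hex bolt, standing upright on its head, 55 mm tall: head 26 mm across flats and 10 mm high at the bottom, round shank 16 mm diameter above it. Stands or lies on the bench; origin at the centre of its underside, z up.
- large_nut: The large steel hex nut, 46 mm across flats (53 mm across corners), 32 mm high, 28 mm hole, lying flat. Its x axis points square to one of the six flats (flats face 0, 60, 120 .. degrees about z). Stands or lies on the bench; origin at the centre of its underside, z up.
- small_nut: The small steel hex nut, 30 mm across flats, 26 mm high, 18 mm hole, lying flat. Spare, not part of either kit. Stands or lies on the bench; origin at the centre of its underside, z up.
- collar: Round smooth steel shaft collar (a thick ring), 52 mm outside diameter, 30 mm bore, 32 mm high, lying flat. Stands or lies on the bench; origin at the centre of its underside, z up.
- link: Flat steel link bar with a hole near each end, 110 mm long (its x axis), 34 mm wide (y), 26 mm high, lying flat. Stands or lies on the bench; origin at the centre of its underside, z up.
Things that resemble listed ones, but are neither listed nor needed, are in the scene too. Leave any brown or green look-alike of the long_bolt alone. What is shaped like the collar but green is not meant.

How it is judged (in metres and radians):
At the end, for the whole second after the job is handed in: Long bolt in the middle well, large nut and collar in the end wells of the long tray; link and short bolt in separate wells of the other tray. Each rests on the well floor (underside under 6 mm above the bench), upright within 0.12 rad, still. Small nut within 20 mm of its start (x of long_bolt in the frame of tray3 between -0.034 and 0.034 m and y of long_bolt in the frame of tray3 between -0.036 and 0.036 m and (((x of large_nut in the frame of tray3 between 0.044 and 0.112 m and y of large_nut in the frame of tray3 between -0.036 and 0.036 m) and (x of collar in the frame of tray3 between -0.112 and -0.044 m and y of collar in the frame of tray3 between -0.036 and 0.036 m)) or ((x of large_nut in the frame of tray3 between -0.112 and -0.044 m and y of large_nut in the frame of tray3 between -0.036 and 0.036 m) and (x of collar in the frame of tray3 between 0.044 and 0.112 m and y of collar in the frame of tray3 between -0.036 and 0.036 m))) and (((x of link in the frame of tray2 between -0.03 and 0.03 m and y of link in the frame of tray2 between 0.006 and 0.058 m) and (x of short_bolt in the frame of tray2 between -0.062 and 0.062 m and y of short_bolt in the frame of tray2 between -0.058 and -0.006 m)) or ((x of link in the frame of tray2 between -0.03 and 0.03 m and y of link in the frame of tray2 between -0.058 and -0.006 m) and (x of short_bolt in the frame of tray2 between -0.062 and 0.062 m and y of short_bolt in the frame of tray2 between 0.006 and 0.058 m))) and angle between the x axis of link and the x axis of tray2, either way round below 0.3 rad and distance of small_nut from where it was at the start of the episode below 0.02 m and z of long_bolt in the frame of tray3 between 0 and 0.006 m and angle between each of long_bolt, large_nut, collar, link, short_bolt's own z axis and vertical below 0.12 rad and linear speed of each of long_bolt, large_nut, collar, link, short_bolt below 0.02 m/s and z of large_nut in the frame of tray3 between 0 and 0.006 m and z of collar in the frame of tray3 between 0 and 0.006 m and z of link in the frame of tray2 between 0 and 0.006 m and z of short_bolt in the frame of tray2 between 0 and 0.006 m); the robot touches nothing.
It fails at once if the spare small nut is moved away (distance of small_nut from where it was at the start of the episode above 0.03 m).
It also fails if it takes over 122 s, if anything falls off the work surface, if the arm or the gripper's body presses on something with over 40 N, if the wrist force passes 120 N, or if a joint passes its speed limit or range.

ROBOT

A 6-joint arm with a two-finger parallel gripper is mounted at the origin on the work surface. World frame = base frame: x ahead of the robot, y to its left, z up, the work surface at z = 0. Lengths are in m, angles in degrees, forces in N, time in s.
With the tool pointing down it reaches from about 0.3 to 0.75 m from the base axis. Payload 8.5 kg.
Tool frame: the origin (TCP) lies on the centre line of the jaws, within the pads' length; the fingertips stand 14 mm ahead of it and the grasp point (between the pads) lies 5 mm behind it; z points along the fingers, y is the direction in which the jaws open and shut (so a half turn about z gives the same grasp; the last joint's range is limited). The gripper opens to 85 mm and grips with 20 to 120 N. Pads are 22 mm wide; open, the fingers measure 114 mm over their backs; the gripper's body (76 mm by 85 mm) begins 54 mm behind the grasp point. The pads swing forward as they close: fully open they stand 13 mm farther back than shut.
Start: joints at [60.946, 21.807, 74.336, -0, 83.858, -12.336], TCP at [0.158, 0.527, 0.225] pointing down, gripper open.
Joint ranges: [-178.18, 178.18], [-50.72, 133.34], [12.68, 142.11], [-81.47, 261.47], [9.98, 163.14], [-165.26, 165.26]. Speed limits (degrees/s): [136.94, 136.94, 180, 180, 180, 180].

INTERFACE

Orientations are given as a 3x3 rotation matrix whose columns are the frame's x, y, z axes.
In Python, from rig import env, optics, order, finder gives the robot as it stands.
- The arm moves only by the tool play_rows, never from a script. Its argument "commands" is a list of rows, each an object of numbers: "grip": the closure, from -1 (fully open) to 1 (shut); "x", "y", "z": the shift along the tool's x, y, z in m; "rx", "ry", "rz": the turn, a rotation vector about the tool's x, y, z in rad. A call has 1 to 12 rows; each row shifts and turns the commanded pose from where the row before left it, along the tool's axes as they then stand; what a row does not reach is not made up. A row lasts 1/8 s, in which the tool goes at most 62.5 mm and 10.7 degrees, less where a joint would pass 70% of its speed; a pose out of reach is approached as far as the arm can. A call is refused whole if a number of a shift passes 0.0625 or a number of a turn 0.188, either way. A call with a gripper value outside its range is refused whole. The fingers move at their own pace and stop on an object; "squeeze" is the grip in N (left out, the last holds). Time passes only in rows, so rows that do not move let the fingers close. It gives the time, the measured TCP pose, the force and the opening at its end, in the units of the state.
- env.observe(): the state, without advancing time (a new reading comes with each control period).
- optics.get_image(name): name is "side" or "top" or "wrist"; returns a dict with "color" (480x640x3 uint8, blue, green, red), "range_z" (480x640 float32, m along the optical axis (not along the pixel's ray), 0 where there is no reading), "fov_y" (degrees; the focal length in pixels is half the picture's height over the tangent of half this angle, whatever the lens; pixels are square), "cx", "cy" (the principal point, pixels), "dist_coeffs" ([k1, k2, p1, p2, k3] as OpenCV has them; the pictures are not rectified), "cam_to_world" (4x4, takes a point from camera to world coordinates). Camera axes: x right, y down, z forward; pixel columns grow to the right and rows downward; lengths in m; the calibration is good to about 2 mm. A picture is of the moment at which its call begins.
- order.close_job(): hands the job in, once; it reports no verdict.
Trained networks look in the newest picture that a camera, given by its name, has taken for a name from the list of things; names that differ only in an ending like _2 or _b are one class to them, and where a whole thing is asked for, a point or a joint stands for the part that bears it (a point fixed in the world has none). Each returns a list of dicts, best first, with "conf" (0 to 1); they miss things now and then, are a little off and sometimes report something else, mostly with a low value. They report only what shows in the picture. A call takes as long as a camera call. They do not tell look-alikes from the thing itself.
- finder.boxes_of(camera, thing): "point" ([x, y, z] in m, in world coordinates, good to about 4 mm: the middle of the surface that is visible of it).
The state is a dict: "time_s": time; "q": joint angles; "qvel": joint speeds; "joint_efforts": joint torques, N m; "position": TCP position; "tool_rot": TCP orientation; "ft_force": force on the tool from outside, world axes, zero at the start; "wrist_torque": the same for the moment, N m; "grip_width": finger opening in m.
Only numpy, scipy, OpenCV 4.12 (cv2) and the standard library are available. Lean on these libraries where they do the work, as an engineer would, in place of code of your own. Each camera call takes 0.05 s, during which the arm holds its last target.

## Working session

There is one attempt and no reset: what is moved stays moved. The work goes in short steps, Python scripts to look and compute and a tool call to move; the robot and the scene stay as the last step left them, time stands still between calls to the robot, and variables do not carry over. Pictures are saved under pics/ and viewed, and the job is handed in when it is done.

Besides the shell and the picture viewer there is one more tool, called after ">>>" by a JSON object that holds its "name" and its "arguments". play_rows: Moves the arm, as the interface text tells. Its arguments: {"type":"object","properties":{"commands":{"type":"array"},"squeeze":{"type":"number"}},"required":["commands"]}

```bash
ls; mkdir -p pics; python3 - <<'E'
from rig import env, optics, order, finder
import cv2, numpy as np
print(env.observe())
for n in ["side","top","wrist"]:
    im=optics.get_image(n); cv2.imwrite(f"pics/{n}0.png",im["color"])
    print(n,im["fov_y"],im["cx"],im["cy"],im["dist_coeffs"],np.round(im["cam_to_world"],3).tolist())
for t in ["tray3","tray2","long_bolt","short_bolt","large_nut","small_nut","collar","link"]:
    for c in ["top","side"]:
        print(t,c,[(np.round(d["point"],3).tolist(),round(d["conf"],2)) for d in finder.boxes_of(c,t)])
E
```

```text
pics
{'time_s': 0.0, 'q': array([ 6.09447307e+01,  2.18406252e+01,  7.43857926e+01,  1.13550779e-03,
        8.38571408e+01, -1.23387433e+01]), 'qvel': array([ 0.07264921,  0.04819837,  0.03874209, -0.05845868,  0.05330894,
       -0.08858206]), 'joint_efforts': array([-2.09616162e-03, -4.48468387e+01, -2.31278372e+01, -2.62253543e-04,
        4.83331489e-03, -2.95119662e-05]), 'position': array([0.15807312, 0.52647681, 0.22390909]), 'tool_rot': array([[-9.57738837e-01,  2.87638305e-01, -7.25487843e-04],
       [ 2.87639030e-01,  9.57738058e-01, -1.26526909e-03],
       [ 3.30887462e-04, -1.42047597e-03, -9.99998936e-01]]), 'ft_force': array([-0.3638041 ,  0.47223898,  0.33478124]), 'wrist_torque': array([0.02654537, 0.02363751, 0.01829308]), 'grip_width': 0.08546670528410165}
side 57.755700187663734 317.6345382072031 241.173782051072 [0.02740849 0.         0.         0.         0.        ] [[0.866, -0.264, 0.424, 0.167], [-0.499, -0.472, 0.727, -0.652], [0.008, -0.841, -0.54, 0.526], [0.0, 0.0, 0.0, 1.0]]
top 54.33081010553954 319.9623705029312 240.42346671671885 [-0.06436505  0.   
[... 753 characters left out ...]
, 0.036], 0.68), ([0.398, 0.213, 0.03], 0.59)]
long_bolt side [([0.369, 0.133, 0.035], 0.76), ([0.393, 0.21, 0.068], 0.68), ([0.531, 0.306, 0.004], 0.66), ([0.438, 0.119, 0.04], 0.6)]
short_bolt top [([0.448, -0.129, 0.016], 0.56)]
short_bolt side [([0.445, -0.138, 0.024], 0.75)]
large_nut top [([0.463, -0.015, 0.029], 0.92)]
large_nut side [([0.452, -0.029, 0.026], 0.69)]
small_nut top [([0.552, -0.066, 0.027], 0.57)]
small_nut side [([0.548, -0.077, 0.015], 0.82)]
collar top [([0.56, 0.08, 0.033], 0.96), ([0.537, 0.173, 0.034], 0.63)]
collar side [([0.533, 0.157, 0.023], 0.98), ([0.558, 0.067, 0.028], 0.92)]
link top [([0.68, 0.009, 0.027], 0.96)]
link side [([0.678, -0.007, 0.023], 0.74)]
```

View pics/top0.png

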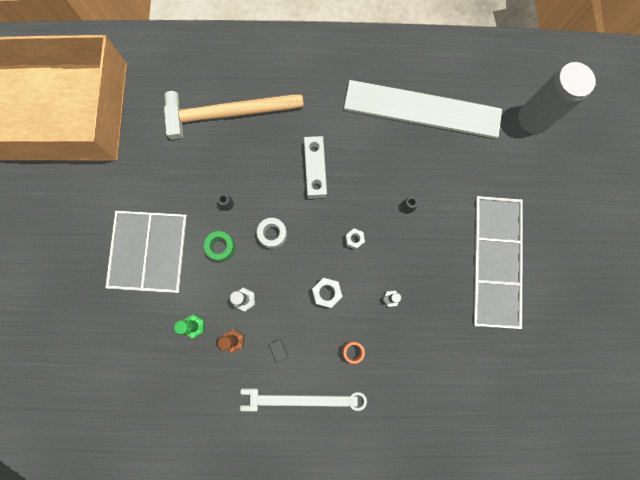

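View pics/side0.png

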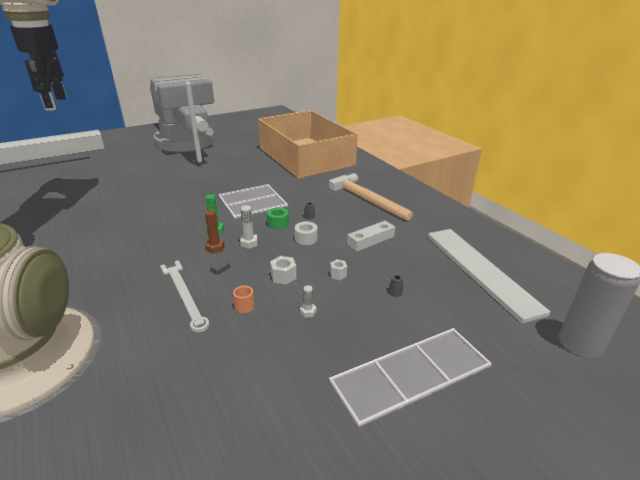

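View pics/wrist0.png

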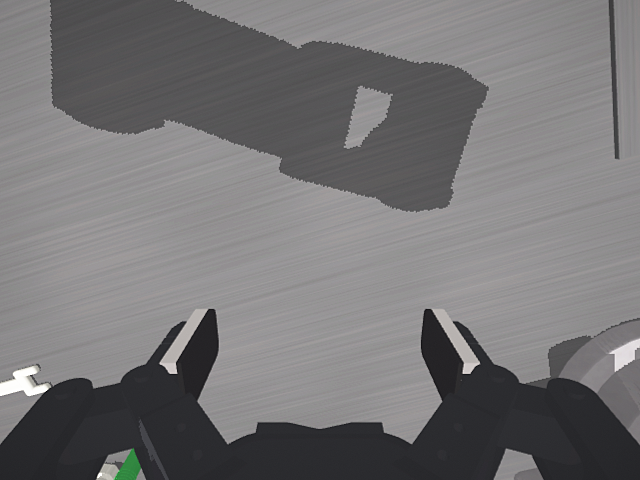

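The steel long bolt is at about (240,299) in the top view. Brown and green look-alikes stand at (230,341) and (190,326), and a green ring at (218,246). tray2 is on the left at (147,252) and tray3 on the right at (500,262). Next I'll fit precise poses from depth.

```bash
cat > h.py <<'E'
from rig import env, optics, order, finder
import cv2, numpy as np
def cloud(n):
    im=optics.get_image(n); h,w=im["range_z"].shape
    f=h/2/np.tan(np.radians(im["fov_y"])/2)
    K=np.array([[f,0,im["cx"]],[0,f,im["cy"]],[0,0,1]])
    u,v=np.meshgrid(np.arange(w),np.arange(h))
    p=cv2.undistortPoints(np.stack([u,v],-1).reshape(-1,1,2).astype(np.float64),K,np.array(im["dist_coeffs"])).reshape(h,w,2)
    z=im["range_z"].astype(float)
    P=np.stack([p[...,0]*z,p[...,1]*z,z],-1)
    T=im["cam_to_world"]
    W=P@T[:3,:3].T+T[:3,3]; W[z==0]=np.nan
    return im,W
E
python3 - <<'E'
from h import *
im,W=cloud("top")
print("bench z", np.nanmedian(W[380:460,100:600,2]))
def obj(name,uv,r,zlo,zhi):
    u,v=uv; S=W[v-r:v+r+1,u-r:u+r+1].reshape(-1,3); C=im["color"][v-r:v+r+1,u-r:u+r+1].reshape(-1,3)
    m=(S[:,2]>zlo)&(S[:,2]<zhi); S=S[m]
    if len(S)<4: print(name,"few",len(S)); return
    rc=cv2.minAreaRect((S[:,:2]*1000).astype(np.float32))
    cc,rad=cv2.minEnclosingCircle((S[:,:2]*1000).astype(np.float32))
    print(name,len(S),"mean",S.mean(0).round(4),"rect",np.round(rc[0],1),np.round(rc[1],1),round(rc[2],1),"circ",np.round(cc,1),round(rad,1))
obj("large_nut",(327,293),22,.026,.04)
obj("small_nut",(355,239),18,.02,.035)
obj("collar",(271,233),22,.026,.04)
obj("green",(218,246),22,.026,.04)
obj("link",(315,168),36,.02,.035)
obj("long top",(240,299),16,.08,.1)
obj("long head",(244,299),16,.010,.018)
obj("brown top",(228,341),20,.08,.1)
obj("brown head",(232,341),16,.010,.018)
obj("green top",(185,326),20,.08,.1)
obj("short top",(394,297),14,.048,.06)
obj("short head",(392,299),14,.006,.013)
# trays: bright rims
g=cv2.cvtColor(im["color"],cv2.COLOR_BGR2GRAY)
for nm,(a,b,c,d) in dict(tray2=(100,205,192,298),tray3=(468,190,530,333)).items():
    m=g[b:d,a:c]>190; S=W[b:d,a:c][m]; S=S[S[:,2]<.02]
    rc=cv2.minAreaRect((S[:,:2]*1000).astype(np.float32)); print(nm,len(S),rc,"z",np.median(S[:,2]))
    print((cv2.boxPoints(rc)).round(1).tolist())
big=cv2.resize(im["color"][140:360,160:430],None,fx=2.8,fy=2.6,interpolation=cv2.INTER_CUBIC); cv2.imwrite("pics/crop1.png",big)
E
```

```text
bench z -0.0004973318392673676
large_nut 411 mean [ 0.4551 -0.0175  0.0313] rect [455.3 -17.5] [45.2 51.4] 45.5 circ [455.1 -17.9] 26.0
small_nut 178 mean [ 0.5522 -0.0667  0.0251] rect [551.9 -67. ] [33.  30.2] 9.4 circ [552.4 -67. ] 17.4
collar 442 mean [0.5597 0.0809 0.031 ] rect [559.4  81.1] [50.2 49.4] 2.5 circ [559.7  80.9] 25.7
green 466 mean [0.5344 0.1731 0.0311] rect [535.1 172.8] [50.  51.1] 2.2 circ [534.8 173.3] 26.0
link 947 mean [0.6841 0.0061 0.0253] rect [685.7   6.4] [111.6  34.1] 4.3 circ [685.4   5.9] 57.3
long top 164 mean [0.4414 0.1266 0.0885] rect [441.7 127. ] [22.5 21.2] 46.3 circ [441.4 127.6] 11.5
long head 176 mean [0.4401 0.1216 0.0136] rect [440.1 124.5] [33.7 35.8] 64.9 circ [441.1 127.4] 20.2
brown top 170 mean [0.3706 0.1439 0.0889] rect [370.4 144.5] [21.9 21.7] 22.0 circ [370.3 145. ] 11.6
brown head 181 mean [0.3717 0.1397 0.0136] rect [371.7 141.3] [36.8 32.1] 21.6 circ [370.2 145.2] 20.2
green top 162 mean [0.3941 0.2139 0.0885] rect [394.2 214.8] [19.8 21.1] 74.2 circ [394.1 214.7] 11.5
short top 79 mean [ 0.4467 -0.1333  0.0534] rect [ 446.6 -133.7] [15.9 14.6] 23.7 circ [ 446.9 -133.5] 8.4
short head 93 mean [ 0.4459 -0.1297  0.0094] rect [ 446.3 -131. ] [25.5 23.5] 9.8 circ [ 446.7 -133.4] 14.3
tray2 962 ((526.0847778320312, 311.22796630859375), (135.76394653320312, 142.98211669921875), 87.49885559082031) z 0.006913974296649972
[[451.70001220703125, 246.5], [594.5, 240.3000030517578], [600.5, 375.8999938964844], [457.6000061035156, 382.20001220703125]]
tray3 1134 ((517.476318359375, -335.01800537109375), (91.4417953491211, 239.56106567382812), 86.48815155029297) z 0.006644044614842581
[[395.1000061035156, -373.29998779296875], [634.2000122070312, -388.0], [639.7999877929688, -296.70001220703125], [400.70001220703125, -282.0]]
```

View pics/crop1.png

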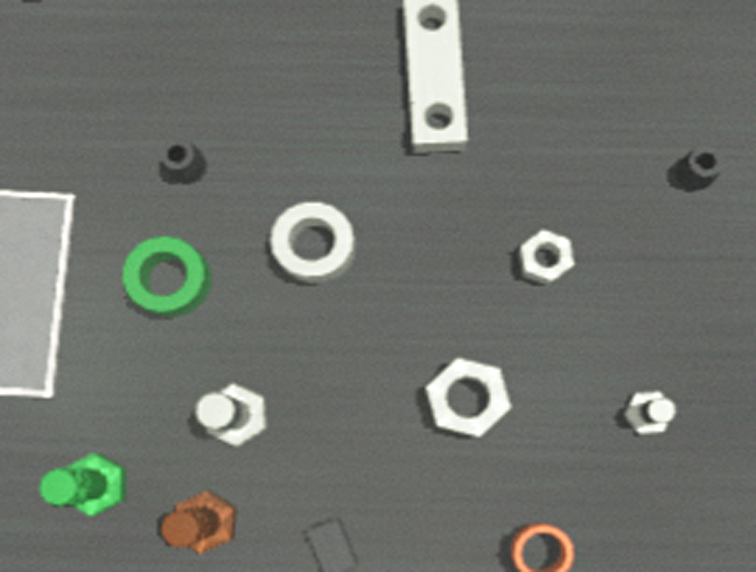

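```bash
cat >> h.py <<'E'
def to(x,y,z,yaw):
    """needed: turn rz first (jaw axis to yaw deg, mod 180), then shift in the new tool axes"""
    s=env.observe(); R=s["tool_rot"]; p=s["position"]
    cy=np.degrees(np.arctan2(R[1,1],R[0,1])); d=(yaw-cy+90)%180-90
    r=np.radians(cy+d); yt=np.array([np.cos(r),np.sin(r)]); xt=np.array([-np.sin(r),np.cos(r)])
    D=np.array([x,y])-p[:2]
    print("t",round(s["time_s"],2),"pos",p.round(4),"jaw",round(cy,1),"q6",round(s["q"][5],1),"zdir",R[:,2].round(3),"w",round(s["grip_width"],4),"F",s["ft_force"].round(1))
    print("rz",round(-np.radians(d),3),"x",round(D@xt,4),"y",round(D@yt,4),"z",round(p[2]-z,4),"len",round(np.linalg.norm(D),3))
E
python3 -c "
from h import *
to(.4414,.1268,.2,90)"
```

```text
t 1.0 pos [0.1582 0.5267 0.2245] jaw 73.3 q6 -12.3 zdir [-0. -0. -1.] w 0.0853 F [-1.  -0.3 -0.1]
rz -0.292 x -0.2832 y -0.3999 z 0.0245 len 0.49
```

>>> {"name": "play_rows", "arguments": {"commands": [{"rz": -0.146,"grip": -1},{"rz": -0.146,"grip": -1},{"x": -0.0315,"y": -0.0444,"grip": -1},{"x": -0.0315,"y": -0.0444,"grip": -1},{"x": -0.0315,"y": -0.0444,"grip": -1},{"x": -0.0315,"y": -0.0444,"grip": -1},{"x": -0.0315,"y": -0.0444,"grip": -1},{"x": -0.0315,"y": -0.0444,"grip": -1},{"x": -0.0315,"y": -0.0444,"grip": -1},{"x": -0.0315,"y": -0.0444,"grip": -1},{"x": -0.0315,"y": -0.0444,"grip": -1},{"grip": -1}], "squeeze": 60}}

```text
invalid input at $.commands[0]: expected keys grip, x, y, z, rx, ry, rz
```

```bash
python3 -c "
from h import *
to(.4414,.1268,.06,90)
im,W=cloud('wrist'); cv2.imwrite('pics/w1.png',im['color'])
S=W.reshape(-1,3); 
def top(c,zl,zh,r):
    m=(S[:,2]>zl)&(S[:,2]<zh)&(np.hypot(S[:,0]-c[0],S[:,1]-c[1])<r); Q=S[m]; print(len(Q),Q.mean(0).round(4) if len(Q) else '', cv2.minEnclosingCircle((Q[:,:2]*1000).astype(np.float32)) if len(Q) else '')
top((.441,.127),.082,.096,.03)
top((.370,.145),.082,.096,.03)
"
```

```text
t 1.0 pos [0.1582 0.5267 0.2245] jaw 73.3 q6 -12.3 zdir [-0. -0. -1.] w 0.0853 F [-1.  -0.3 -0.1]
rz -0.292 x -0.2832 y -0.3999 z 0.1645 len 0.49
0  
0
```

View pics/w1.png

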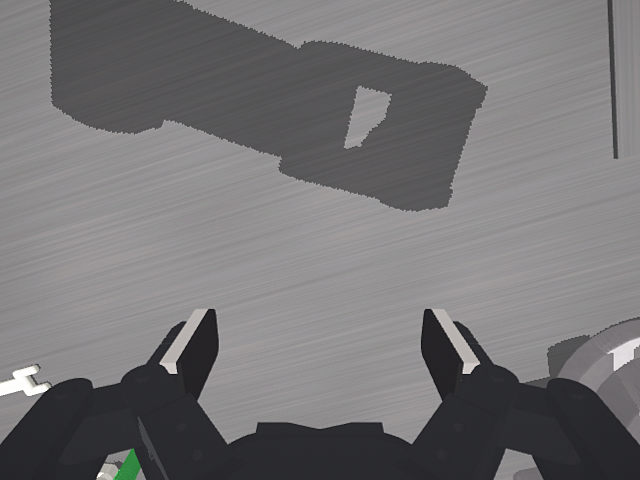

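The move was refused because every row needs all the keys. The picture shows the arm still at its start.

>>> {"name": "play_rows", "arguments": {"commands": [{"x": 0,"y": 0,"z": 0,"rx": 0,"ry": 0,"rz": -0.146,"grip": -1},{"x": 0,"y": 0,"z": 0,"rx": 0,"ry": 0,"rz": -0.146,"grip": -1},{"x": -0.0315,"y": -0.0444,"z": 0,"rx": 0,"ry": 0,"rz": 0,"grip": -1},{"x": -0.0315,"y": -0.0444,"z": 0,"rx": 0,"ry": 0,"rz": 0,"grip": -1},{"x": -0.0315,"y": -0.0444,"z": 0,"rx": 0,"ry": 0,"rz": 0,"grip": -1},{"x": -0.0315,"y": -0.0444,"z": 0,"rx": 0,"ry": 0,"rz": 0,"grip": -1},{"x": -0.0315,"y": -0.0444,"z": 0,"rx": 0,"ry": 0,"rz": 0,"grip": -1},{"x": -0.0315,"y": -0.0444,"z": 0,"rx": 0,"ry": 0,"rz": 0,"grip": -1},{"x": -0.0315,"y": -0.0444,"z": 0,"rx": 0,"ry": 0,"rz": 0,"grip": -1},{"x": -0.0315,"y": -0.0444,"z": 0,"rx": 0,"ry": 0,"rz": 0,"grip": -1},{"x": -0.0315,"y": -0.0444,"z": 0,"rx": 0,"ry": 0,"rz": 0,"grip": -1},{"x": 0,"y": 0,"z": 0,"rx": 0,"ry": 0,"rz": 0,"grip": -1}], "squeeze": 60}}

```text
time_s: 2.55
position: [0.4435, 0.1246, 0.2243]
tool_rot: [[-1.0, 0.005, 0.0], [0.005, 1.0, -0.0], [-0.0, -0.0, -1.0]]
ft_force: [-0.6, 0.1, -0.9]
grip_width: 0.0854
```

```bash
cat >> h.py <<'E'
def wtop(S,c,zl,zh,r):
    S=S.reshape(-1,3)
    m=(S[:,2]>zl)&(S[:,2]<zh)&(np.hypot(S[:,0]-c[0],S[:,1]-c[1])<r); Q=S[m]
    if len(Q)<5: print("few",len(Q)); return
    a=(Q[:,:2]*1000).astype(np.float32); cc,rr=cv2.minEnclosingCircle(a); b=cv2.minAreaRect(a)
    print(len(Q),"mean",Q.mean(0).round(4),"circ",np.round(cc,1),round(rr,1),"rect",np.round(b[0],1),np.round(b[1],1),round(b[2],1))
E
python3 -c "
from h import *
to(.4414,.1268,.06,90)
im,W=cloud('wrist'); cv2.imwrite('pics/w2.png',im['color'])
wtop(W,(.441,.127),.082,.096,.03)
wtop(W,(.370,.145),.082,.096,.03)
wtop(W,(.56,.081),.028,.036,.05)
"
```

```text
t 2.55 pos [0.4435 0.1246 0.2243] jaw 89.7 q6 -88.8 zdir [ 0. -0. -1.] w 0.0854 F [-0.6  0.1 -0.9]
rz -0.005 x 0.0021 y 0.0022 z 0.1643 len 0.003
567 mean [0.4427 0.1271 0.0882] circ [443.7 127.1] 11.4 rect [443.4 127.1] [21.5 21.8] 48.8
696 mean [0.3717 0.1439 0.0882] circ [372.  144.3] 11.4 rect [371.9 144.2] [22.2 22.5] 78.0
1062 mean [0.5611 0.0806 0.0306] circ [562.3  80.5] 25.9 rect [561.7  80.6] [50.6 50.7] 37.4
```

View pics/w2.png

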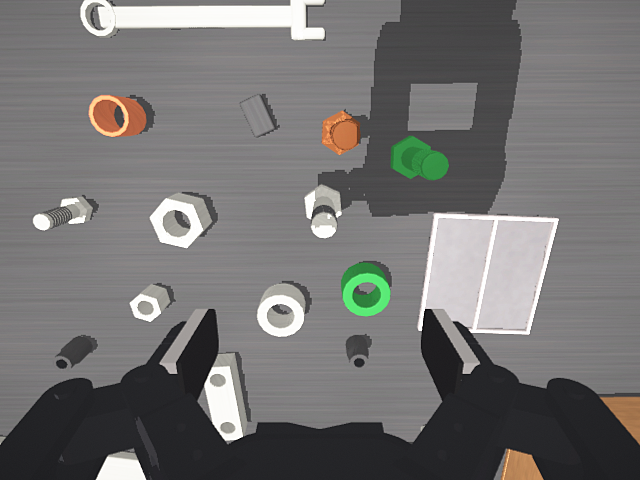

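>>> {"name": "play_rows", "arguments": {"commands": [{"x": 0.001,"y": 0.0024,"z": 0.041,"rx": 0,"ry": 0,"rz": 0,"grip": -1},{"x": 0,"y": 0,"z": 0.041,"rx": 0,"ry": 0,"rz": 0,"grip": -1},{"x": 0,"y": 0,"z": 0.041,"rx": 0,"ry": 0,"rz": 0,"grip": -1},{"x": 0,"y": 0,"z": 0.041,"rx": 0,"ry": 0,"rz": 0,"grip": -1},{"x": 0,"y": 0,"z": 0,"rx": 0,"ry": 0,"rz": 0,"grip": -1},{"x": 0,"y": 0,"z": 0,"rx": 0,"ry": 0,"rz": 0,"grip": 1},{"x": 0,"y": 0,"z": 0,"rx": 0,"ry": 0,"rz": 0,"grip": 1},{"x": 0,"y": 0,"z": 0,"rx": 0,"ry": 0,"rz": 0,"grip": 1},{"x": 0,"y": 0,"z": 0,"rx": 0,"ry": 0,"rz": 0,"grip": 1},{"x": 0,"y": 0,"z": 0,"rx": 0,"ry": 0,"rz": 0,"grip": 1},{"x": 0,"y": 0,"z": 0,"rx": 0,"ry": 0,"rz": 0,"grip": 1},{"x": 0,"y": 0,"z": 0,"rx": 0,"ry": 0,"rz": 0,"grip": 1}], "squeeze": 60}}

```text
time_s: 4.1
position: [0.4413, 0.1294, 0.0614]
tool_rot: [[-1.0, -0.0, 0.002], [-0.0, 1.0, -0.0], [-0.002, -0.0, -1.0]]
ft_force: [-0.9, -1.9, 6.8]
grip_width: 0.0199
```

>>> {"name": "play_rows", "arguments": {"commands": [{"x": 0,"y": 0,"z": -0.04,"rx": 0,"ry": 0,"rz": 0,"grip": 1},{"x": 0,"y": 0,"z": -0.04,"rx": 0,"ry": 0,"rz": 0,"grip": 1},{"x": 0,"y": 0,"z": -0.04,"rx": 0,"ry": 0,"rz": 0,"grip": 1},{"x": -0.0083,"y": -0.0515,"z": 0,"rx": 0,"ry": 0,"rz": 0,"grip": 1},{"x": -0.0083,"y": -0.0515,"z": 0,"rx": 0,"ry": 0,"rz": 0,"grip": 1},{"x": -0.0083,"y": -0.0515,"z": 0,"rx": 0,"ry": 0,"rz": 0,"grip": 1},{"x": -0.0083,"y": -0.0515,"z": 0,"rx": 0,"ry": 0,"rz": 0,"grip": 1},{"x": -0.0083,"y": -0.0515,"z": 0,"rx": 0,"ry": 0,"rz": 0,"grip": 1},{"x": -0.0083,"y": -0.0515,"z": 0,"rx": 0,"ry": 0,"rz": 0,"grip": 1},{"x": -0.0083,"y": -0.0515,"z": 0,"rx": 0,"ry": 0,"rz": 0,"grip": 1},{"x": -0.0083,"y": -0.0515,"z": 0,"rx": 0,"ry": 0,"rz": 0,"grip": 1},{"x": -0.0083,"y": -0.0515,"z": 0,"rx": 0,"ry": 0,"rz": 0,"grip": 1}]}}

```text
time_s: 5.6
position: [0.5154, -0.3354, 0.1802]
tool_rot: [[-1.0, 0.0, -0.001], [0.0, 1.0, 0.001], [0.001, 0.001, -1.0]]
ft_force: [0.7, -0.5, -2.4]
grip_width: 0.02
```

```bash
python3 -c "
from h import *
to(.5175,-.335,.0635,90)
im,W=cloud('wrist'); cv2.imwrite('pics/w3.png',im['color'])
im,W=cloud('side'); cv2.imwrite('pics/s3.png',im['color'][150:430,150:550])
g=cv2.cvtColor(im['color'],cv2.COLOR_BGR2GRAY)
"
```

```text
t 5.6 pos [ 0.5154 -0.3354  0.1802] jaw 90.0 q6 -134.1 zdir [-0.001  0.001 -1.   ] w 0.02 F [ 0.7 -0.5 -2.4]
rz -0.0 x -0.0021 y 0.0004 z 0.1167 len 0.002
```

View pics/w3.png

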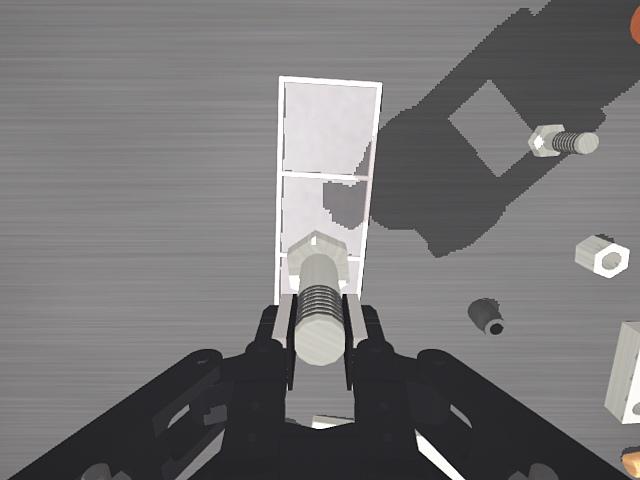

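View pics/s3.png

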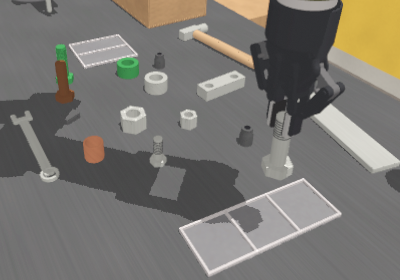

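Bolt hangs upright at wrist (318,290), over the middle of the tray. I'll check the tray pose in this picture.

```bash
python3 -c "
from h import *
im,W=cloud('wrist')
g=cv2.cvtColor(im['color'],cv2.COLOR_BGR2GRAY)
m=(W[...,2]>.005)&(W[...,2]<.012)&(g>180)
m[:, :255]=0; m[:,400:]=0; m[310:]=0
S=W[m]; print(len(S)); r=cv2.minAreaRect((S[:,:2]*1000).astype(np.float32)); print(r); print(cv2.boxPoints(r).round(1).tolist())
"
```

```text
2837
((505.0047912597656, -333.0187072753906), (85.95945739746094, 210.34213256835938), 86.66483306884766)
[[397.5, -369.79998779296875], [607.5, -382.0], [612.5, -296.20001220703125], [402.5, -284.0]]
```

>>> {"name": "play_rows", "arguments": {"commands": [{"x": -0.0025,"y": 0.0014,"z": 0.04,"rx": 0,"ry": 0,"rz": 0,"grip": 1},{"x": 0,"y": 0,"z": 0.04,"rx": 0,"ry": 0,"rz": 0,"grip": 1},{"x": 0,"y": 0,"z": 0.026,"rx": 0,"ry": 0,"rz": 0,"grip": 1},{"x": 0,"y": 0,"z": 0.01,"rx": 0,"ry": 0,"rz": 0,"grip": 1},{"x": 0,"y": 0,"z": 0,"rx": 0,"ry": 0,"rz": 0,"grip": 1},{"x": 0,"y": 0,"z": 0,"rx": 0,"ry": 0,"rz": 0,"grip": 1}]}}

```text
time_s: 6.5
position: [0.5183, -0.3323, 0.0653]
tool_rot: [[-1.0, -0.001, 0.001], [-0.001, 1.0, -0.001], [-0.001, -0.001, -1.0]]
ft_force: [0.5, 0.8, -2.7]
grip_width: 0.0199
```

>>> {"name": "play_rows", "arguments": {"commands": [{"x": 0,"y": 0,"z": 0,"rx": 0,"ry": 0,"rz": 0,"grip": -1},{"x": 0,"y": 0,"z": 0,"rx": 0,"ry": 0,"rz": 0,"grip": -1},{"x": 0,"y": 0,"z": 0,"rx": 0,"ry": 0,"rz": 0,"grip": -1},{"x": 0,"y": 0,"z": 0,"rx": 0,"ry": 0,"rz": 0,"grip": -1},{"x": 0,"y": 0,"z": 0,"rx": 0,"ry": 0,"rz": 0,"grip": -1},{"x": 0,"y": 0,"z": -0.05,"rx": 0,"ry": 0,"rz": 0,"grip": -1},{"x": 0,"y": 0,"z": -0.05,"rx": 0,"ry": 0,"rz": 0,"grip": -1},{"x": 0,"y": 0,"z": -0.04,"rx": 0,"ry": 0,"rz": 0,"grip": -1}]}}

```text
time_s: 7.5
position: [0.5182, -0.3325, 0.2067]
tool_rot: [[-1.0, -0.0, 0.001], [-0.0, 1.0, -0.001], [-0.001, -0.001, -1.0]]
ft_force: [0.3, 0.4, -0.5]
grip_width: 0.0856
```

```bash
python3 -c "
from h import *
to(.455,-.0175,.2,105.5)
im,W=cloud('wrist'); cv2.imwrite('pics/w4.png',im['color'])
wtop(W,(.518,-.334),.085,.105,.03)
"
```

```text
t 7.5 pos [ 0.5182 -0.3325  0.2067] jaw 90.0 q6 -133.7 zdir [ 0.001 -0.001 -1.   ] w 0.0856 F [ 0.3  0.4 -0.5]
rz -0.27 x -0.0233 y 0.3205 z 0.0067 len 0.321
640 mean [ 0.5197 -0.3345  0.0912] circ [ 520.5 -334.5] 11.3 rect [ 520.5 -334.6] [21.2 21.8] 39.6
```

View pics/w4.png

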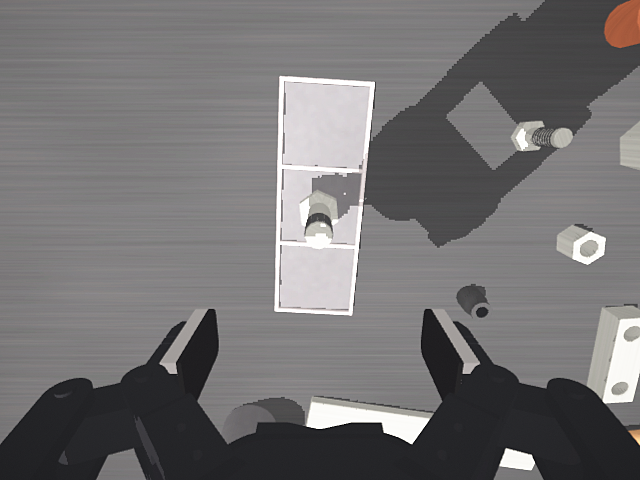

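The long bolt stands in the middle well: its top is 3 mm higher than on the bench, so it sits on the tray floor. Next is the large nut.

>>> {"name": "play_rows", "arguments": {"commands": [{"x": 0,"y": 0,"z": 0,"rx": 0,"ry": 0,"rz": -0.135,"grip": -1},{"x": 0,"y": 0,"z": 0,"rx": 0,"ry": 0,"rz": -0.135,"grip": -1},{"x": -0.0039,"y": 0.0534,"z": 0,"rx": 0,"ry": 0,"rz": 0,"grip": -1},{"x": -0.0039,"y": 0.0534,"z": 0,"rx": 0,"ry": 0,"rz": 0,"grip": -1},{"x": -0.0039,"y": 0.0534,"z": 0,"rx": 0,"ry": 0,"rz": 0,"grip": -1},{"x": -0.0039,"y": 0.0534,"z": 0,"rx": 0,"ry": 0,"rz": 0,"grip": -1},{"x": -0.0039,"y": 0.0534,"z": 0,"rx": 0,"ry": 0,"rz": 0,"grip": -1},{"x": -0.0039,"y": 0.0534,"z": 0,"rx": 0,"ry": 0,"rz": 0,"grip": -1},{"x": 0,"y": 0,"z": 0,"rx": 0,"ry": 0,"rz": 0,"grip": -1}]}}

```text
time_s: 8.68
position: [0.4541, -0.0147, 0.2047]
tool_rot: [[-0.963, -0.271, 0.0], [-0.271, 0.963, 0.0], [-0.0, 0.0, -1.0]]
ft_force: [0.3, -0.3, 1.0]
grip_width: 0.0855
```

```bash
python3 -c "
from h import *
to(.456,-.0175,.024,105.5)
im,W=cloud('wrist'); cv2.imwrite('pics/w5.png',im['color'])
wtop(W,(.456,-.0175),.028,.036,.035)
wtop(W,(.552,-.067),.023,.03,.03)
wtop(W,(.446,-.133),.05,.06,.03)
"
```

```text
t 8.68 pos [ 0.4541 -0.0147  0.2047] jaw 105.7 q6 -122.6 zdir [ 0.  0. -1.] w 0.0855 F [ 0.3 -0.3  1. ]
rz 0.004 x -0.001 y -0.0032 z 0.1807 len 0.003
1382 mean [ 0.4567 -0.0195  0.0307] circ [457.2 -19.6] 26.4 rect [457.  -19.2] [52.7 45.4] 14.4
492 mean [ 0.5541 -0.0686  0.0248] circ [554.5 -68.5] 17.2 rect [554.3 -68.8] [33.7 30.3] 71.7
292 mean [ 0.4485 -0.1346  0.0535] circ [ 448.6 -135. ] 8.1 rect [ 448.8 -134.9] [15.2 15.1] 74.2
```

View pics/w5.png

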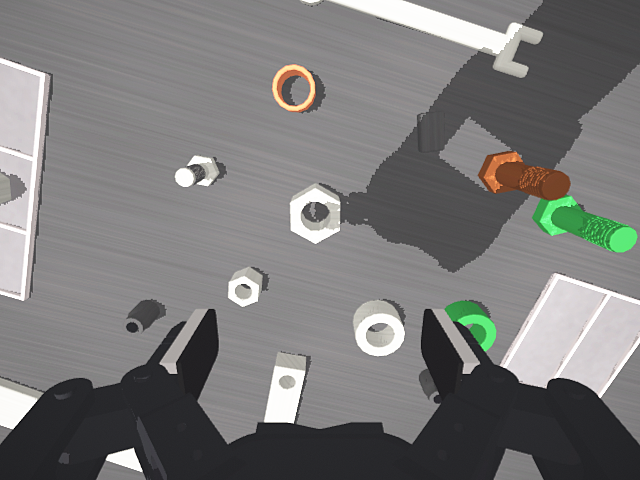

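>>> {"name": "play_rows", "arguments": {"commands": [{"x": -0.001,"y": -0.004,"z": 0.05,"rx": 0,"ry": 0,"rz": 0,"grip": -1},{"x": 0,"y": 0,"z": 0.05,"rx": 0,"ry": 0,"rz": 0,"grip": -1},{"x": 0,"y": 0,"z": 0.05,"rx": 0,"ry": 0,"rz": 0,"grip": -1},{"x": 0,"y": 0,"z": 0.025,"rx": 0,"ry": 0,"rz": 0,"grip": -1},{"x": 0,"y": 0,"z": 0.01,"rx": 0,"ry": 0,"rz": 0,"grip": -1},{"x": 0,"y": 0,"z": 0,"rx": 0,"ry": 0,"rz": 0,"grip": 1},{"x": 0,"y": 0,"z": 0,"rx": 0,"ry": 0,"rz": 0,"grip": 1},{"x": 0,"y": 0,"z": 0,"rx": 0,"ry": 0,"rz": 0,"grip": 1},{"x": 0,"y": 0,"z": 0,"rx": 0,"ry": 0,"rz": 0,"grip": 1},{"x": 0,"y": 0,"z": 0,"rx": 0,"ry": 0,"rz": 0,"grip": 1},{"x": 0,"y": 0,"z": 0,"rx": 0,"ry": 0,"rz": 0,"grip": 1}]}}

```text
time_s: 10.1
position: [0.4577, -0.0213, 0.021]
tool_rot: [[-0.964, -0.267, 0.003], [-0.267, 0.964, -0.001], [-0.002, -0.002, -1.0]]
ft_force: [-2.1, -0.3, 8.5]
grip_width: 0.0428
```

```bash
python3 -c "
from h import *
to(.44,-.3295,.02,86.5)"
```

```text
t 10.1 pos [ 0.4577 -0.0213  0.021 ] jaw 105.5 q6 -123.0 zdir [ 0.003 -0.001 -1.   ] w 0.0428 F [-2.1 -0.3  8.5]
rz 0.332 x -0.0011 y -0.3087 z 0.001 len 0.309
```

>>> {"name": "play_rows", "arguments": {"commands": [{"x": 0,"y": 0,"z": -0.04,"rx": 0,"ry": 0,"rz": 0,"grip": 1},{"x": 0,"y": 0,"z": -0.04,"rx": 0,"ry": 0,"rz": 0.166,"grip": 1},{"x": 0,"y": 0,"z": -0.04,"rx": 0,"ry": 0,"rz": 0.166,"grip": 1},{"x": 0,"y": -0.0515,"z": 0,"rx": 0,"ry": 0,"rz": 0,"grip": 1},{"x": 0,"y": -0.0515,"z": 0,"rx": 0,"ry": 0,"rz": 0,"grip": 1},{"x": 0,"y": -0.0515,"z": 0,"rx": 0,"ry": 0,"rz": 0,"grip": 1},{"x": 0,"y": -0.0515,"z": 0,"rx": 0,"ry": 0,"rz": 0,"grip": 1},{"x": 0,"y": -0.0515,"z": 0,"rx": 0,"ry": 0,"rz": 0,"grip": 1},{"x": 0,"y": -0.0515,"z": 0,"rx": 0,"ry": 0,"rz": 0,"grip": 1},{"x": 0,"y": 0,"z": 0,"rx": 0,"ry": 0,"rz": 0,"grip": 1}]}}

```text
time_s: 11.35
position: [0.4375, -0.3326, 0.1398]
tool_rot: [[-0.998, 0.065, 0.001], [0.065, 0.998, -0.002], [-0.001, -0.002, -1.0]]
ft_force: [0.2, 0.7, -1.4]
grip_width: 0.0425
```

```bash
python3 -c "
from h import *
to(.4406,-.3293,.024,86.5)
im,W=cloud('side'); cv2.imwrite('pics/s5.png',im['color'][150:430,150:550])
im,W=cloud('wrist'); cv2.imwrite('pics/w6.png',im['color'])"
```

```text
t 11.35 pos [ 0.4375 -0.3326  0.1398] jaw 86.3 q6 -135.8 zdir [ 0.001 -0.002 -1.   ] w 0.0425 F [ 0.2  0.7 -1.4]
rz -0.004 x -0.0029 y 0.0035 z 0.1158 len 0.005
```

View pics/w6.png

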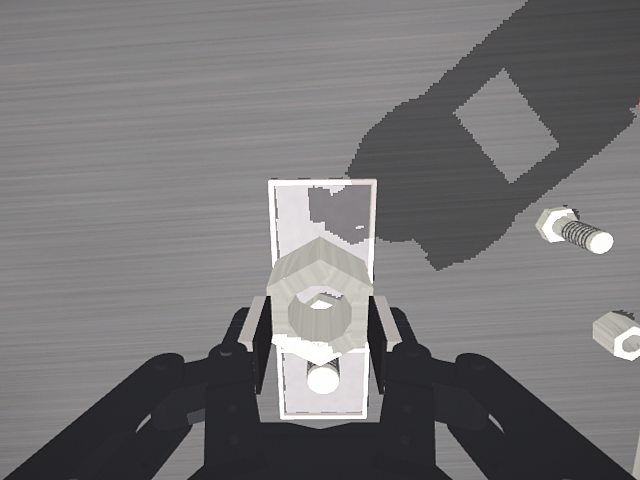

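View pics/s5.png

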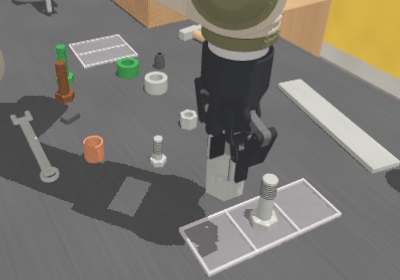

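>>> {"name": "play_rows", "arguments": {"commands": [{"x": -0.003,"y": 0.003,"z": 0.04,"rx": 0,"ry": 0,"rz": 0,"grip": 1},{"x": 0,"y": 0,"z": 0.04,"rx": 0,"ry": 0,"rz": 0,"grip": 1},{"x": 0,"y": 0,"z": 0.026,"rx": 0,"ry": 0,"rz": 0,"grip": 1},{"x": 0,"y": 0,"z": 0.01,"rx": 0,"ry": 0,"rz": 0,"grip": 1},{"x": 0,"y": 0,"z": 0,"rx": 0,"ry": 0,"rz": 0,"grip": 1},{"x": 0,"y": 0,"z": 0,"rx": 0,"ry": 0,"rz": 0,"grip": 1}]}}

```text
time_s: 12.2
position: [0.4417, -0.3264, 0.0244]
tool_rot: [[-0.998, 0.061, 0.001], [0.061, 0.998, -0.001], [-0.001, -0.001, -1.0]]
ft_force: [0.2, 0.1, -1.2]
grip_width: 0.0426
```

>>> {"name": "play_rows", "arguments": {"commands": [{"x": 0,"y": 0,"z": 0,"rx": 0,"ry": 0,"rz": 0,"grip": -1},{"x": 0,"y": 0,"z": 0,"rx": 0,"ry": 0,"rz": 0,"grip": -1},{"x": 0,"y": 0,"z": 0,"rx": 0,"ry": 0,"rz": 0,"grip": -1},{"x": 0,"y": 0,"z": 0,"rx": 0,"ry": 0,"rz": 0,"grip": -1},{"x": 0,"y": 0,"z": 0,"rx": 0,"ry": 0,"rz": 0,"grip": -1},{"x": 0,"y": 0,"z": -0.06,"rx": 0,"ry": 0,"rz": 0,"grip": -1},{"x": 0,"y": 0,"z": -0.06,"rx": 0,"ry": 0,"rz": 0,"grip": -1},{"x": 0,"y": 0,"z": -0.05,"rx": 0,"ry": 0,"rz": 0,"grip": -1},{"x": 0,"y": 0,"z": 0,"rx": 0,"ry": 0,"rz": 0,"grip": -1}]}}

```text
time_s: 13.32
position: [0.4422, -0.3277, 0.1973]
tool_rot: [[-0.998, 0.062, 0.005], [0.062, 0.998, -0.006], [-0.006, -0.006, -1.0]]
ft_force: [-0.1, 0.7, -0.6]
grip_width: 0.0854
```

```bash
python3 -c "
from h import *
im,W=cloud('wrist'); cv2.imwrite('pics/w7.png',im['color'])
wtop(W,(.44,-.33),.03,.04,.04)
wtop(W,(.518,-.334),.085,.105,.03)
to(.5605,.081,.2,176)
to(.4475,-.134,.2,176)
"
```

```text
1507 mean [ 0.4412 -0.3273  0.0337] circ [ 441.8 -327.7] 26.3 rect [ 441.8 -327.1] [45.7 52.7] 85.6
577 mean [ 0.519  -0.3344  0.091 ] circ [ 520.2 -334.3] 11.3 rect [ 520.2 -334.5] [21.9 21.6] 48.7
t 13.38 pos [ 0.4415 -0.3269  0.1946] jaw 86.5 q6 -135.3 zdir [ 0.002 -0.002 -1.   ] w 0.0854 F [0.6 0.  0.1]
rz -1.563 x -0.4152 y -0.0903 z -0.0054 len 0.425
t 13.38 pos [ 0.4415 -0.3269  0.1946] jaw 86.5 q6 -135.3 zdir [ 0.002 -0.002 -1.   ] w 0.0854 F [0.6 0.  0.1]
rz -1.563 x -0.1928 y 0.0074 z -0.0054 len 0.193
```

View pics/w7.png

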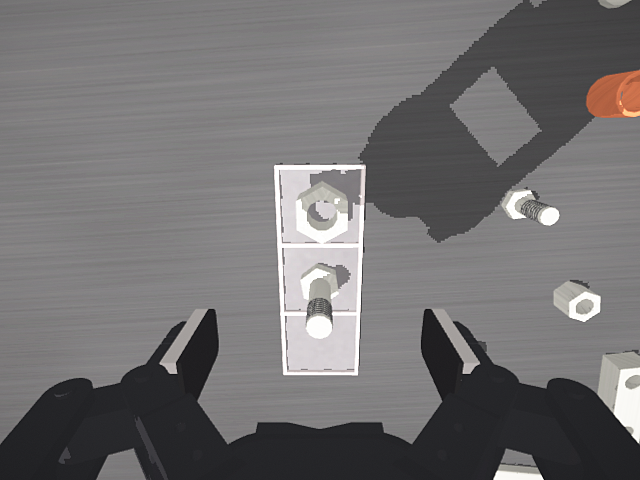

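```bash
python3 -c "
from h import *
to(.4475,-.134,.038,86.5)
"
```

```text
t 13.38 pos [ 0.4415 -0.3269  0.1946] jaw 86.5 q6 -135.3 zdir [ 0.002 -0.002 -1.   ] w 0.0854 F [0.6 0.  0.1]
rz -0.001 x 0.0058 y 0.1929 z 0.1566 len 0.193
```

>>> {"name": "play_rows", "arguments": {"commands": [{"x": 0.0012,"y": 0.048,"z": 0,"rx": 0,"ry": 0,"rz": 0,"grip": -1},{"x": 0.0012,"y": 0.048,"z": 0,"rx": 0,"ry": 0,"rz": 0,"grip": -1},{"x": 0.0012,"y": 0.048,"z": 0,"rx": 0,"ry": 0,"rz": 0,"grip": -1},{"x": 0.0012,"y": 0.048,"z": 0,"rx": 0,"ry": 0,"rz": 0,"grip": -1},{"x": 0,"y": 0,"z": 0.04,"rx": 0,"ry": 0,"rz": 0,"grip": -1},{"x": 0,"y": 0,"z": 0,"rx": 0,"ry": 0,"rz": 0,"grip": -1}]}}

```text
time_s: 14.12
position: [0.4466, -0.1334, 0.1508]
tool_rot: [[-0.998, 0.061, -0.007], [0.061, 0.998, 0.004], [0.007, 0.004, -1.0]]
ft_force: [0.3, 0.1, 0.4]
grip_width: 0.085
```

```bash
python3 -c "
from h import *
im,W=cloud('wrist')
wtop(W,(.4475,-.134),.05,.06,.03)
to(.4475,-.134,.038,86.5)
"
```

```text
357 mean [ 0.4483 -0.1354  0.0536] circ [ 448.7 -135.3] 8.0 rect [ 448.6 -135.3] [14.7 15.3] 86.8
t 14.18 pos [ 0.4476 -0.1344  0.1524] jaw 86.5 q6 -117.7 zdir [-0.004  0.002 -1.   ] w 0.0854 F [-0.   0.6  1.2]
rz -0.001 x 0.0002 y 0.0004 z 0.1144 len 0.0
```

>>> {"name": "play_rows", "arguments": {"commands": [{"x": 0,"y": 0,"z": 0.04,"rx": 0,"ry": 0,"rz": 0,"grip": -1},{"x": 0,"y": 0,"z": 0.04,"rx": 0,"ry": 0,"rz": 0,"grip": -1},{"x": 0,"y": 0,"z": 0.034,"rx": 0,"ry": 0,"rz": 0,"grip": -1},{"x": 0,"y": 0,"z": 0,"rx": 0,"ry": 0,"rz": 0,"grip": -1},{"x": 0,"y": 0,"z": 0,"rx": 0,"ry": 0,"rz": 0,"grip": 1},{"x": 0,"y": 0,"z": 0,"rx": 0,"ry": 0,"rz": 0,"grip": 1},{"x": 0,"y": 0,"z": 0,"rx": 0,"ry": 0,"rz": 0,"grip": 1},{"x": 0,"y": 0,"z": 0,"rx": 0,"ry": 0,"rz": 0,"grip": 1},{"x": 0,"y": 0,"z": 0,"rx": 0,"ry": 0,"rz": 0,"grip": 1},{"x": 0,"y": 0,"z": 0,"rx": 0,"ry": 0,"rz": 0,"grip": 1},{"x": 0,"y": 0,"z": 0,"rx": 0,"ry": 0,"rz": 0,"grip": 1}]}}

```text
time_s: 15.55
position: [0.4487, -0.1348, 0.0402]
tool_rot: [[-0.998, 0.062, 0.001], [0.062, 0.998, -0.001], [-0.001, -0.0, -1.0]]
ft_force: [-1.2, 0.8, 6.8]
grip_width: 0.0125
```

```bash
python3 -c "
from h import *
to(.4874,.3447,.038,86.5)
"
```

```text
t 15.55 pos [ 0.4487 -0.1348  0.0402] jaw 86.5 q6 -117.7 zdir [ 0.001 -0.001 -1.   ] w 0.0125 F [-1.2  0.8  6.8]
rz -0.001 x -0.0094 y 0.481 z 0.0022 len 0.481
```

>>> {"name": "play_rows", "arguments": {"commands": [{"x": 0,"y": 0,"z": -0.04,"rx": 0,"ry": 0,"rz": 0,"grip": 1},{"x": 0,"y": 0,"z": -0.04,"rx": 0,"ry": 0,"rz": 0,"grip": 1},{"x": 0,"y": 0,"z": -0.05,"rx": 0,"ry": 0,"rz": 0,"grip": 1},{"x": -0.001,"y": 0.0534,"z": 0,"rx": 0,"ry": 0,"rz": 0,"grip": 1},{"x": -0.001,"y": 0.0534,"z": 0,"rx": 0,"ry": 0,"rz": 0,"grip": 1},{"x": -0.001,"y": 0.0534,"z": 0,"rx": 0,"ry": 0,"rz": 0,"grip": 1},{"x": -0.001,"y": 0.0534,"z": 0,"rx": 0,"ry": 0,"rz": 0,"grip": 1},{"x": -0.001,"y": 0.0534,"z": 0,"rx": 0,"ry": 0,"rz": 0,"grip": 1},{"x": -0.001,"y": 0.0534,"z": 0,"rx": 0,"ry": 0,"rz": 0,"grip": 1},{"x": -0.001,"y": 0.0534,"z": 0,"rx": 0,"ry": 0,"rz": 0,"grip": 1},{"x": -0.001,"y": 0.0534,"z": 0,"rx": 0,"ry": 0,"rz": 0,"grip": 1},{"x": -0.001,"y": 0.0534,"z": 0,"rx": 0,"ry": 0,"rz": 0,"grip": 1}]}}

```text
time_s: 17.05
position: [0.4867, 0.3462, 0.1695]
tool_rot: [[-0.998, 0.062, -0.0], [0.062, 0.998, -0.0], [0.0, -0.0, -1.0]]
ft_force: [0.7, 0.2, -0.7]
grip_width: 0.0122
```

```bash
python3 -c "
from h import *
to(.4874,.3447,.041,86.5)
im,W=cloud('wrist'); cv2.imwrite('pics/w8.png',im['color'])"
```

```text
t 17.05 pos [0.4867 0.3462 0.1695] jaw 86.5 q6 -62.4 zdir [-0. -0. -1.] w 0.0122 F [ 0.7  0.2 -0.7]
rz -0.001 x -0.0008 y -0.0014 z 0.1285 len 0.002
```

View pics/w8.png

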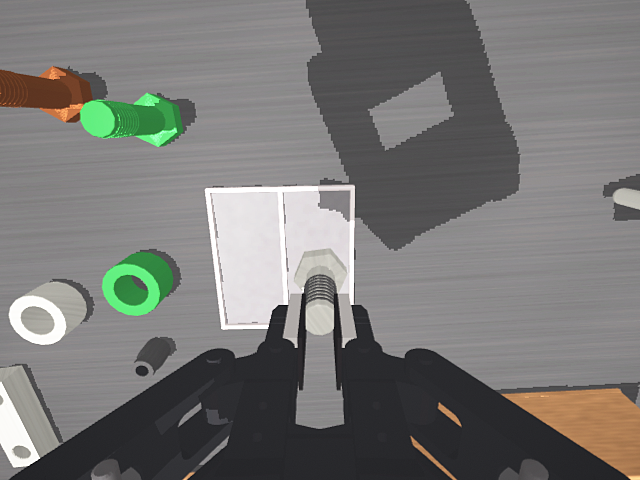

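>>> {"name": "play_rows", "arguments": {"commands": [{"x": 0,"y": -0.001,"z": 0.045,"rx": 0,"ry": 0,"rz": 0,"grip": 1},{"x": 0,"y": 0,"z": 0.045,"rx": 0,"ry": 0,"rz": 0,"grip": 1},{"x": 0,"y": 0,"z": 0.026,"rx": 0,"ry": 0,"rz": 0,"grip": 1},{"x": 0,"y": 0,"z": 0.01,"rx": 0,"ry": 0,"rz": 0,"grip": 1},{"x": 0,"y": 0,"z": 0,"rx": 0,"ry": 0,"rz": 0,"grip": 1},{"x": 0,"y": 0,"z": 0,"rx": 0,"ry": 0,"rz": 0,"grip": 1}]}}

```text
time_s: 17.85
position: [0.4872, 0.3435, 0.0442]
tool_rot: [[-0.998, 0.062, 0.001], [0.062, 0.998, 0.0], [-0.001, 0.0, -1.0]]
ft_force: [-0.8, -0.7, -0.4]
grip_width: 0.0124
```

>>> {"name": "play_rows", "arguments": {"commands": [{"x": 0,"y": 0,"z": 0,"rx": 0,"ry": 0,"rz": 0,"grip": -1},{"x": 0,"y": 0,"z": 0,"rx": 0,"ry": 0,"rz": 0,"grip": -1},{"x": 0,"y": 0,"z": 0,"rx": 0,"ry": 0,"rz": 0,"grip": -1},{"x": 0,"y": 0,"z": 0,"rx": 0,"ry": 0,"rz": 0,"grip": -1},{"x": 0,"y": 0,"z": 0,"rx": 0,"ry": 0,"rz": 0,"grip": -1},{"x": 0,"y": 0,"z": -0.06,"rx": 0,"ry": 0,"rz": 0,"grip": -1},{"x": 0,"y": 0,"z": -0.06,"rx": 0,"ry": 0,"rz": 0,"grip": -1},{"x": 0,"y": 0,"z": -0.04,"rx": 0,"ry": 0,"rz": 0,"grip": -1},{"x": 0,"y": 0,"z": 0,"rx": 0,"ry": 0,"rz": 0,"grip": -1}]}}

```text
time_s: 18.98
position: [0.4879, 0.3439, 0.2068]
tool_rot: [[-0.998, 0.062, 0.006], [0.062, 0.998, 0.003], [-0.006, 0.003, -1.0]]
ft_force: [-0.6, 0.6, -0.3]
grip_width: 0.0853
```

```bash
python3 -c "
from h import *
im,W=cloud('wrist'); cv2.imwrite('pics/w9.png',im['color'])
wtop(W,(.4874,.3447),.05,.065,.03)
wtop(W,(.4874,.3447),.009,.016,.03)
g=cv2.cvtColor(im['color'],cv2.COLOR_BGR2GRAY)
S=W.reshape(-1,3); m=(S[:,2]>.005)&(S[:,2]<.011)&(g.ravel()>180)&(np.abs(S[:,0]-.526)<.1)&(np.abs(S[:,1]-.311)<.09)
r=cv2.minAreaRect((S[m][:,:2]*1000).astype(np.float32)); print(r,m.sum())
to(.685,.006,.2,94.3)
"
```

```text
288 mean [0.4867 0.3431 0.056 ] circ [487.6 343. ] 8.4 rect [487.3 342.7] [15.5 16.2] 44.7
295 mean [0.483  0.3434 0.0118] circ [487.  342.7] 14.6 rect [485.1 343. ] [28.5 22.7] 83.7
((528.364013671875, 308.6875915527344), (132.0202178955078, 142.50140380859375), 87.51461791992188) 2400
t 19.02 pos [0.4871 0.3435 0.2043] jaw 86.5 q6 -62.6 zdir [ 0.002  0.001 -1.   ] w 0.085 F [-0.5 -0.4 -1. ]
rz -0.137 x -0.1721 y -0.3514 z 0.0043 len 0.391
```

View pics/w9.png

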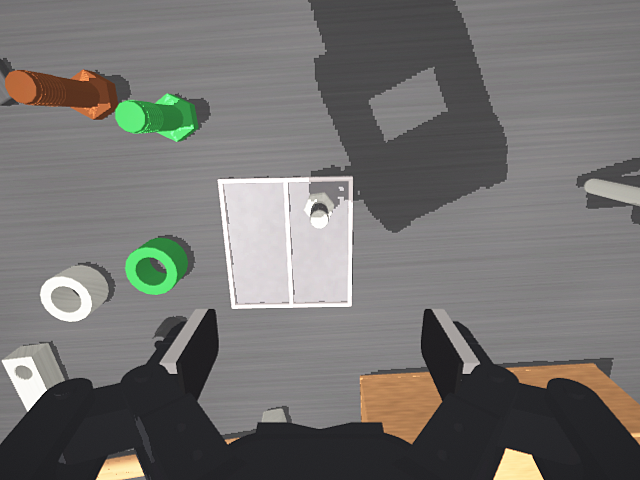

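>>> {"name": "play_rows", "arguments": {"commands": [{"x": 0,"y": 0,"z": 0,"rx": 0,"ry": 0,"rz": -0.137,"grip": -1},{"x": -0.0246,"y": -0.0502,"z": 0,"rx": 0,"ry": 0,"rz": 0,"grip": -1},{"x": -0.0246,"y": -0.0502,"z": 0,"rx": 0,"ry": 0,"rz": 0,"grip": -1},{"x": -0.0246,"y": -0.0502,"z": 0,"rx": 0,"ry": 0,"rz": 0,"grip": -1},{"x": -0.0246,"y": -0.0502,"z": 0,"rx": 0,"ry": 0,"rz": 0,"grip": -1},{"x": -0.0246,"y": -0.0502,"z": 0,"rx": 0,"ry": 0,"rz": 0,"grip": -1},{"x": -0.0246,"y": -0.0502,"z": 0,"rx": 0,"ry": 0,"rz": 0,"grip": -1},{"x": -0.0246,"y": -0.0502,"z": 0,"rx": 0,"ry": 0,"rz": 0,"grip": -1},{"x": 0,"y": 0,"z": 0,"rx": 0,"ry": 0,"rz": 0,"grip": -1}]}}

```text
time_s: 20.15
position: [0.6857, 0.0021, 0.2001]
tool_rot: [[-0.998, -0.07, -0.004], [-0.07, 0.998, 0.0], [0.004, 0.001, -1.0]]
ft_force: [-0.3, 1.2, 0.1]
grip_width: 0.0855
```

```bash
python3 -c "
from h import *
im,W=cloud('wrist'); cv2.imwrite('pics/w10.png',im['color'])
wtop(W,(.685,.006),.02,.03,.065)
to(.686,.006,.019,94.3)
"
```

```text
3581 mean [0.6854 0.0044 0.0248] circ [687.7   4.6] 57.4 rect [687.9   4.7] [110.4  34. ] 4.4
t 20.2 pos [0.6849 0.0043 0.2007] jaw 94.2 q6 -103.7 zdir [-0.004  0.001 -1.   ] w 0.0854 F [-0.6  1.8  1. ]
rz -0.002 x -0.0012 y 0.0016 z 0.1817 len 0.002
```

View pics/w10.png

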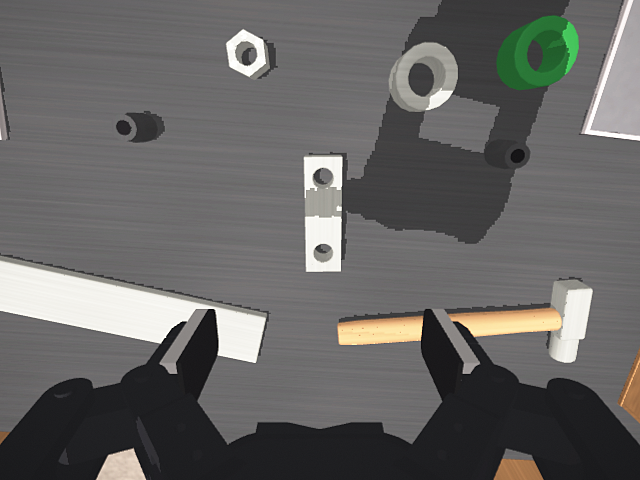

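>>> {"name": "play_rows", "arguments": {"commands": [{"x": -0.0015,"y": 0.001,"z": 0.05,"rx": 0,"ry": 0,"rz": 0,"grip": -1},{"x": 0,"y": 0,"z": 0.05,"rx": 0,"ry": 0,"rz": 0,"grip": -1},{"x": 0,"y": 0,"z": 0.05,"rx": 0,"ry": 0,"rz": 0,"grip": -1},{"x": 0,"y": 0,"z": 0.028,"rx": 0,"ry": 0,"rz": 0,"grip": -1},{"x": 0,"y": 0,"z": 0,"rx": 0,"ry": 0,"rz": 0,"grip": -1},{"x": 0,"y": 0,"z": 0,"rx": 0,"ry": 0,"rz": 0,"grip": 1},{"x": 0,"y": 0,"z": 0,"rx": 0,"ry": 0,"rz": 0,"grip": 1},{"x": 0,"y": 0,"z": 0,"rx": 0,"ry": 0,"rz": 0,"grip": 1},{"x": 0,"y": 0,"z": 0,"rx": 0,"ry": 0,"rz": 0,"grip": 1},{"x": 0,"y": 0,"z": 0,"rx": 0,"ry": 0,"rz": 0,"grip": 1},{"x": 0,"y": 0,"z": 0,"rx": 0,"ry": 0,"rz": 0,"grip": 1}], "squeeze": 80}}

```text
time_s: 21.58
position: [0.6864, 0.007, 0.0256]
tool_rot: [[-0.997, -0.075, -0.0], [-0.075, 0.997, -0.0], [0.0, -0.0, -1.0]]
ft_force: [-0.9, 0.2, 0.9]
grip_width: 0.0003
```

```bash
python3 -c "
from h import *
to(.526,.277,.02,87.5)
"
```

```text
t 21.57 pos [0.6864 0.007  0.0256] jaw 94.3 q6 -103.6 zdir [-0. -0. -1.] w 0.0003 F [-0.9  0.2  0.9]
rz 0.119 x 0.1721 y 0.2627 z 0.0056 len 0.314
```

The jaws closed on nothing (0.3 mm). I'll look before moving.

```bash
python3 -c "
from h import *
im,W=cloud('wrist'); cv2.imwrite('pics/w11.png',im['color'])
im,W=cloud('side'); cv2.imwrite('pics/s11.png',cv2.resize(im['color'][130:330,250:500],None,fx=3,fy=3))
im,W=cloud('top'); cv2.imwrite('pics/t11.png',im['color'])
print(env.observe()['position'])"
```

```text
[0.68643864 0.00703343 0.02547866]
```

View pics/w11.png

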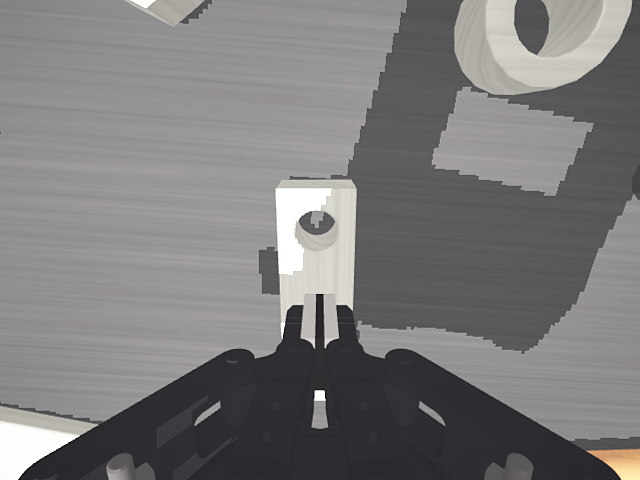

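View pics/s11.png

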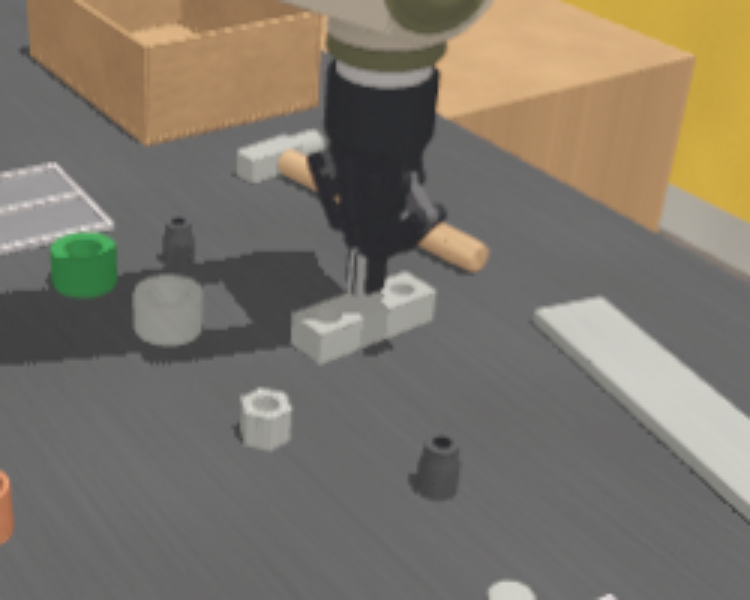

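View pics/t11.png

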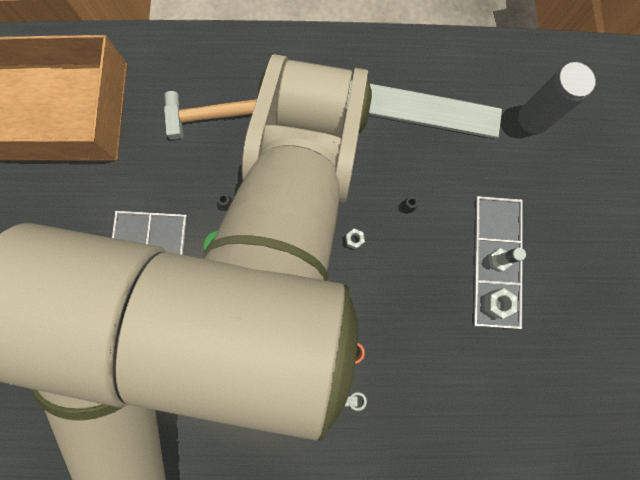

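The fingers are closed above the link, which is still flat and in place. I'll measure how far the fingertips really stand ahead of the TCP, using the wrist depth.

```bash
python3 -c "
from h import *
im,W=cloud('wrist'); s=env.observe(); P=(W-s['position'])@s['tool_rot']
for (u,v) in [(308,300),(331,300),(308,330),(331,330),(308,345),(318,240),(285,230),(340,260),(290,285),(345,285),(290,315),(348,315)]:
    print((u,v),P[v,u].round(4),W[v,u].round(4))
from rig import optics
print(np.round(im['cam_to_world'],3))
wtop(W,(.685,.006),.02,.033,.065)
"
```

```text
(308, 300) [ 0.01   -0.006  -0.0147] [6.769e-01 3.000e-04 4.020e-02]
(331, 300) [ 0.0107  0.0035 -0.0161] [0.6755 0.0098 0.0416]
(308, 330) [ 0.0105 -0.0053 -0.0383] [0.6763 0.0009 0.0638]
(331, 330) [ 0.0108  0.0028 -0.0387] [0.6755 0.0091 0.0642]
(308, 345) [ 0.012  -0.005  -0.0494] [0.6749 0.0012 0.0749]
(318, 240) [ 0.0259 -0.0019  0.0176] [0.6608 0.0032 0.0079]
(285, 230) [ 0.036  -0.0163  0.0008] [ 0.6518 -0.0119  0.0247]
(340, 260) [0.0217 0.008  0.0013] [0.6642 0.0134 0.0242]
(290, 285) [ 0.0098 -0.0148  0.0004] [ 0.6778 -0.0084  0.0251]
(345, 285) [ 0.01    0.0105 -0.0001] [0.6757 0.0167 0.0256]
(290, 315) [ 0.0061 -0.0133 -0.0202] [ 0.6814 -0.0066  0.0457]
(348, 315) [ 0.0063  0.0103 -0.0206] [0.6794 0.0169 0.0461]
[[-0.075  0.947  0.313  0.607]
 [ 0.997  0.071  0.024 -0.   ]
 [ 0.     0.314 -0.949  0.174]
 [ 0.     0.     0.     1.   ]]
7694 mean [0.6598 0.002  0.0247] circ [686.6   4.5] 56.8 rect [687.7   4.5] [111.1  34.2] 4.4
```

>>> {"name": "play_rows", "arguments": {"commands": [{"x": 0,"y": 0,"z": -0.04,"rx": 0,"ry": 0,"rz": 0,"grip": 1},{"x": 0,"y": 0,"z": -0.04,"rx": 0,"ry": 0,"rz": 0,"grip": 1},{"x": 0,"y": 0,"z": 0,"rx": 0,"ry": 0,"rz": 0,"grip": 1}]}}

```text
time_s: 22.15
position: [0.6879, 0.0069, 0.1092]
tool_rot: [[-0.997, -0.075, 0.007], [-0.075, 0.997, -0.001], [-0.007, -0.002, -1.0]]
ft_force: [-0.7, -0.6, -0.8]
grip_width: 0.0002
```

```bash
cat >> h.py <<'E'
def tips():
    im,W=cloud('wrist'); s=env.observe(); P=(W-s['position'])@s['tool_rot']
    m=(np.abs(P[...,1])<.06)&(np.abs(P[...,0])<.013)&(P[...,2]<.03)&(P[...,2]>-.06)&(W[...,2]>.03)
    Q=P[m]; print("tips: max tool z per side", [np.percentile(Q[(Q[:,1]*sg>0)][:,2],[50,90,99,100]).round(4) for sg in (-1,1)], "n",len(Q))
    return im,W,P
E
python3 -c "
from h import *
im,W,P=tips(); cv2.imwrite('pics/w12.png',im['color'])
for v in range(270,345,5): print(v,[P[v,u].round(3).tolist() for u in (308,331)])
wtop(W,(.685,.006),.02,.033,.065)
print(env.observe()['position'],env.observe()['grip_width'])
"
```

```text
tips: max tool z per side [array([-0.0466, -0.0234, -0.0137, -0.0108]), array([-0.0527, -0.0235, -0.0141, -0.0112])] n 7246
270 [[-0.02, -0.01, 0.082], [-0.019, 0.007, 0.081]]
275 [[-0.023, -0.01, 0.082], [-0.023, 0.007, 0.081]]
280 [[-0.027, -0.01, 0.081], [-0.027, 0.007, 0.081]]
285 [[-0.041, -0.01, 0.102], [-0.032, 0.007, 0.082]]
290 [[-0.041, -0.01, 0.094], [-0.037, 0.007, 0.084]]
295 [[0.009, -0.006, -0.013], [0.009, 0.004, -0.012]]
300 [[0.01, -0.006, -0.018], [0.009, 0.003, -0.018]]
305 [[0.01, -0.006, -0.023], [0.01, 0.003, -0.022]]
310 [[0.01, -0.006, -0.027], [0.009, 0.003, -0.025]]
315 [[0.009, -0.006, -0.03], [0.009, 0.003, -0.029]]
320 [[0.01, -0.006, -0.034], [0.009, 0.003, -0.033]]
325 [[0.01, -0.006, -0.037], [0.01, 0.003, -0.037]]
330 [[0.009, -0.005, -0.04], [0.009, 0.003, -0.039]]
335 [[0.009, -0.005, -0.043], [0.01, 0.003, -0.044]]
340 [[0.009, -0.005, -0.046], [0.009, 0.003, -0.045]]
5777 mean [0.6777 0.0037 0.0248] circ [683.6   4.6] 53.8 rect [683.6   4.2] [102.4  34.1] 4.3
[0.68690349 0.00696153 0.10679997] 0.00020587367738804282
```

View pics/w12.png

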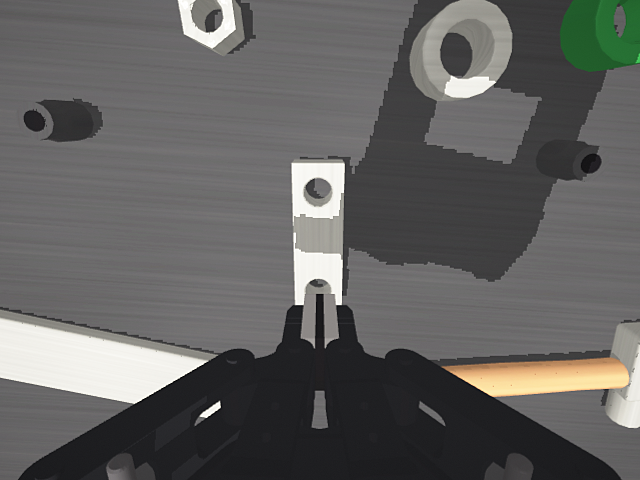

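>>> {"name": "play_rows", "arguments": {"commands": [{"x": 0,"y": 0,"z": 0,"rx": 0,"ry": 0,"rz": 0,"grip": -1},{"x": 0,"y": 0,"z": 0,"rx": 0,"ry": 0,"rz": 0,"grip": -1},{"x": 0,"y": 0,"z": 0,"rx": 0,"ry": 0,"rz": 0,"grip": -1},{"x": 0,"y": 0,"z": 0,"rx": 0,"ry": 0,"rz": 0,"grip": -1},{"x": 0,"y": 0,"z": 0,"rx": 0,"ry": 0,"rz": 0,"grip": -1}]}}

```text
time_s: 22.82
position: [0.6864, 0.007, 0.1054]
tool_rot: [[-0.997, -0.075, -0.0], [-0.075, 0.997, 0.0], [0.0, 0.0, -1.0]]
ft_force: [-0.5, 0.4, 0.2]
grip_width: 0.085
```

```bash
python3 -c "
from h import *
im,W,P=tips(); 
print([ (v,u,P[v,u].round(3).tolist()) for v in range(300,380,10) for u in (210,190,432,450)])
print(env.observe()['position'],env.observe()['grip_width'],env.observe()['q'])
s=optics.get_image('side'); cv2.imwrite('pics/s13.png',cv2.resize(s['color'][130:330,250:500],None,fx=3,fy=3))
im,W=cloud('side'); s=env.observe(); P=(W-s['position'])@s['tool_rot']
m=(np.abs(P[...,1])<.065)&(np.abs(P[...,0])<.03)&(W[...,2]>.04)&(P[...,2]>-.06); Q=P[m]; print(len(Q),np.percentile(Q[:,2],[50,90,99,100]).round(4)); print(Q[np.argsort(-Q[:,2])[:12]].round(3))
"
```

```text
tips: max tool z per side [array([-0.0427, -0.0264, -0.02  , -0.0183]), array([-0.0427, -0.0264, -0.0199, -0.0182])] n 7644
[(300, 210, [-0.053, -0.088, 0.106]), (300, 190, [-0.054, -0.105, 0.107]), (300, 432, [-0.054, 0.089, 0.106]), (300, 450, [-0.054, 0.103, 0.106]), (310, 210, [0.01, -0.044, -0.024]), (310, 190, [-0.062, -0.105, 0.106]), (310, 432, [0.01, 0.043, -0.024]), (310, 450, [-0.063, 0.105, 0.108]), (320, 210, [0.008, -0.044, -0.027]), (320, 190, [0.01, -0.05, -0.03]), (320, 432, [0.01, 0.041, -0.03]), (320, 450, [0.011, 0.047, -0.032]), (330, 210, [0.004, -0.044, -0.028]), (330, 190, [0.01, -0.047, -0.038]), (330, 432, [0.006, 0.041, -0.031]), (330, 450, [0.01, 0.046, -0.037]), (340, 210, [0.0, -0.044, -0.029]), (340, 190, [0.01, -0.045, -0.044]), (340, 432, [0.002, 0.041, -0.032]), (340, 450, [0.01, 0.043, -0.044]), (350, 210, [-0.004, -0.044, -0.03]), (350, 190, [0.01, -0.044, -0.049]), (350, 432, [-0.002, 0.042, -0.033]), (350, 450, [0.01, 0.042, -0.049]), (360, 210, [-0.007, -0.044, -0.031]), (360, 190, [0.006, -0.044, -0.049]), (360, 432, [-0.005, 0.042, -0.034]), (360, 450, [0.006, 0.042, -0.05]), (370, 210, [-0.011, -0.044, -0.032]), (370, 190, [0.003, -0.044, -0.05]), (370, 432, [-0.008, 0.041, -0.036]), (370, 450, [0.004, 0.041, -0.052])]
[0.68644868 0.00703407 0.10549067] 0.08482634074090976 [-9.26847066e+00  4.08113096e+01  5.99733926e+01  4.78511311e-04
  7.92173062e+01 -1.03573726e+02]
371 [-0.04   -0.0233 -0.0181 -0.0174]
[[ 0.007  0.043 -0.017]
 [-0.002 -0.05  -0.018]
 [-0.01  -0.05  -0.018]
 [-0.001  0.042 -0.018]
 [ 0.006  0.04  -0.018]
 [-0.003 -0.051 -0.018]
 [-0.002  0.04  -0.019]
 [-0.008  0.041 -0.019]
 [ 0.002  0.042 -0.019]
 [ 0.006 -0.052 -0.019]
 [-0.006  0.042 -0.019]
 [ 0.008 -0.052 -0.019]]
```

View pics/s13.png

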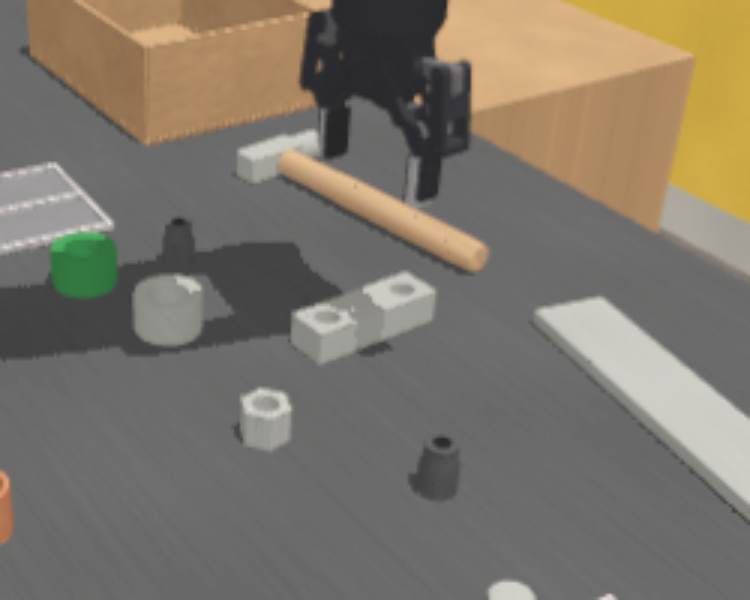

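Both cameras agree: the fingertips stand 11 to 18 mm *behind* the reported TCP, not 14 mm ahead of it. I'll grasp lower, in steps, watching the force.

>>> {"name": "play_rows", "arguments": {"commands": [{"x": 0,"y": -0.001,"z": 0.04,"rx": 0,"ry": 0,"rz": 0,"grip": -1},{"x": 0,"y": 0,"z": 0.04,"rx": 0,"ry": 0,"rz": 0,"grip": -1},{"x": 0,"y": 0,"z": 0.01,"rx": 0,"ry": 0,"rz": 0,"grip": -1},{"x": 0,"y": 0,"z": 0.005,"rx": 0,"ry": 0,"rz": 0,"grip": -1},{"x": 0,"y": 0,"z": 0.005,"rx": 0,"ry": 0,"rz": 0,"grip": -1},{"x": 0,"y": 0,"z": 0,"rx": 0,"ry": 0,"rz": 0,"grip": -1}]}}

```text
time_s: 23.72
position: [0.6868, 0.006, 0.0063]
tool_rot: [[-0.997, -0.075, 0.001], [-0.075, 0.997, -0.0], [-0.001, -0.0, -1.0]]
ft_force: [0.2, -0.5, 0.7]
grip_width: 0.0853
```

```bash
python3 -c "
from h import *
im,W=cloud('side'); cv2.imwrite('pics/s14.png',cv2.resize(im['color'][130:330,250:500],None,fx=3,fy=3)); print(env.observe()['position'])"
```

```text
[0.68688537 0.00600715 0.00632011]
```

View pics/s14.png

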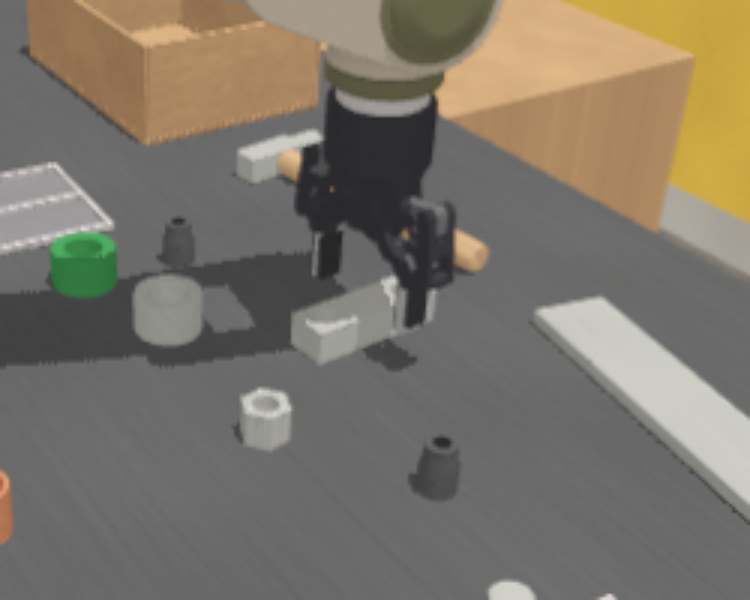

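>>> {"name": "play_rows", "arguments": {"commands": [{"x": 0,"y": 0,"z": 0.006,"rx": 0,"ry": 0,"rz": 0,"grip": -1},{"x": 0,"y": 0,"z": 0.004,"rx": 0,"ry": 0,"rz": 0,"grip": -1},{"x": 0,"y": 0,"z": 0,"rx": 0,"ry": 0,"rz": 0,"grip": 1},{"x": 0,"y": 0,"z": 0,"rx": 0,"ry": 0,"rz": 0,"grip": 1},{"x": 0,"y": 0,"z": 0,"rx": 0,"ry": 0,"rz": 0,"grip": 1},{"x": 0,"y": 0,"z": 0,"rx": 0,"ry": 0,"rz": 0,"grip": 1},{"x": 0,"y": 0,"z": 0,"rx": 0,"ry": 0,"rz": 0,"grip": 1},{"x": 0,"y": 0,"z": 0,"rx": 0,"ry": 0,"rz": 0,"grip": 1}]}}

```text
time_s: 24.78
position: [0.6868, 0.006, -0.004]
tool_rot: [[-0.997, -0.075, 0.001], [-0.075, 0.997, -0.0], [-0.001, -0.0, -1.0]]
ft_force: [-1.1, -0.6, 5.0]
grip_width: 0.0322
```

```bash
python3 -c "
from h import *
to(.526,.277,.02,87.5)
im,W=cloud('side'); cv2.imwrite('pics/s15.png',cv2.resize(im['color'][130:330,250:500],None,fx=3,fy=3))"
```

```text
t 24.77 pos [ 0.6868  0.006  -0.004 ] jaw 94.3 q6 -103.7 zdir [ 0.001 -0.    -1.   ] w 0.0322 F [-1.1 -0.6  5. ]
rz 0.119 x 0.1724 y 0.2638 z -0.024 len 0.315
```

View pics/s15.png

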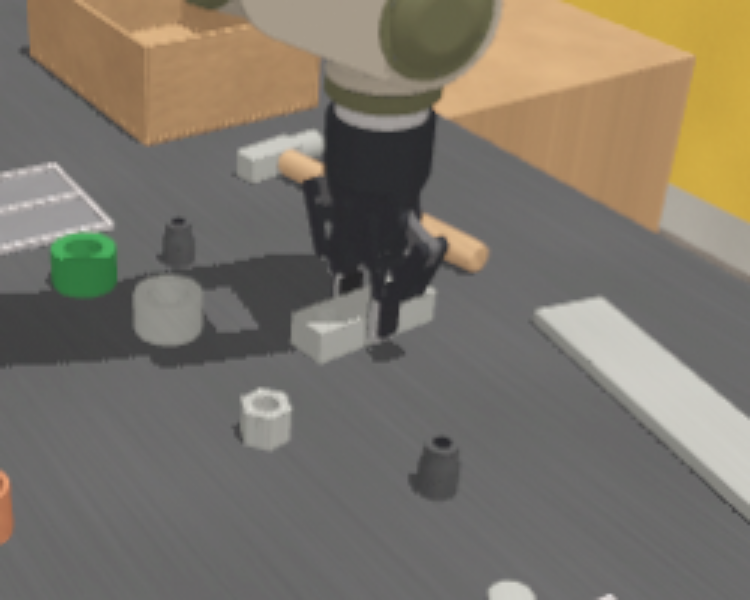

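Link gripped. Lift and carry it to tray2.

>>> {"name": "play_rows", "arguments": {"commands": [{"x": 0,"y": 0,"z": -0.04,"rx": 0,"ry": 0,"rz": 0,"grip": 1},{"x": 0,"y": 0,"z": -0.04,"rx": 0,"ry": 0,"rz": 0.06,"grip": 1},{"x": 0,"y": 0,"z": -0.05,"rx": 0,"ry": 0,"rz": 0.06,"grip": 1},{"x": 0.0287,"y": 0.044,"z": 0,"rx": 0,"ry": 0,"rz": 0,"grip": 1},{"x": 0.0287,"y": 0.044,"z": 0,"rx": 0,"ry": 0,"rz": 0,"grip": 1},{"x": 0.0287,"y": 0.044,"z": 0,"rx": 0,"ry": 0,"rz": 0,"grip": 1},{"x": 0.0287,"y": 0.044,"z": 0,"rx": 0,"ry": 0,"rz": 0,"grip": 1},{"x": 0.0287,"y": 0.044,"z": 0,"rx": 0,"ry": 0,"rz": 0,"grip": 1},{"x": 0.0287,"y": 0.044,"z": 0,"rx": 0,"ry": 0,"rz": 0,"grip": 1},{"x": 0,"y": 0,"z": 0,"rx": 0,"ry": 0,"rz": 0,"grip": 1}]}}

```text
time_s: 26.08
position: [0.5234, 0.2802, 0.1243]
tool_rot: [[-0.999, 0.04, -0.004], [0.04, 0.999, -0.0], [0.004, -0.0, -1.0]]
ft_force: [0.1, -0.9, -5.5]
grip_width: 0.0326
```

```bash
python3 -c "
from h import *
to(.526,.277,.0,87.5)
im,W=cloud('wrist'); cv2.imwrite('pics/w16.png',im['color'])
im,W=cloud('side'); cv2.imwrite('pics/s16.png',cv2.resize(im['color'][80:280,150:400],None,fx=3,fy=3))"
```

```text
t 26.07 pos [0.5234 0.2802 0.1243] jaw 87.7 q6 -71.0 zdir [-0.004 -0.    -1.   ] w 0.0326 F [ 0.1 -0.9 -5.5]
rz 0.003 x -0.0027 y -0.0031 z 0.1243 len 0.004
```

View pics/w16.png

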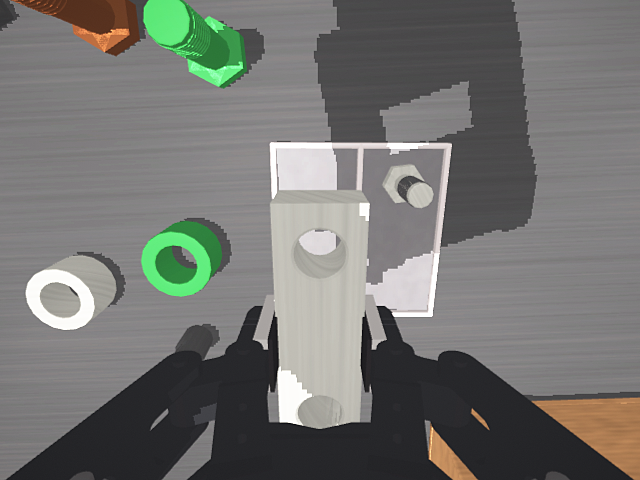

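View pics/s16.png

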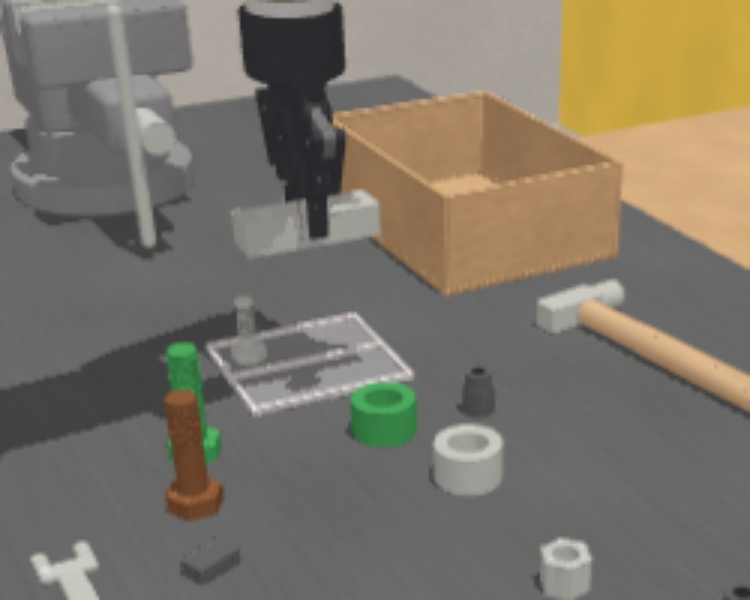

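>>> {"name": "play_rows", "arguments": {"commands": [{"x": -0.0025,"y": -0.003,"z": 0.045,"rx": 0,"ry": 0,"rz": 0,"grip": 1},{"x": 0,"y": 0,"z": 0.045,"rx": 0,"ry": 0,"rz": 0,"grip": 1},{"x": 0,"y": 0,"z": 0.024,"rx": 0,"ry": 0,"rz": 0,"grip": 1},{"x": 0,"y": 0,"z": 0.012,"rx": 0,"ry": 0,"rz": 0,"grip": 1},{"x": 0,"y": 0,"z": 0,"rx": 0,"ry": 0,"rz": 0,"grip": 1},{"x": 0,"y": 0,"z": 0,"rx": 0,"ry": 0,"rz": 0,"grip": 1}]}}

```text
time_s: 26.92
position: [0.5293, 0.274, -0.0001]
tool_rot: [[-0.999, 0.046, 0.001], [0.046, 0.999, 0.0], [-0.001, 0.0, -1.0]]
ft_force: [0.3, -0.5, -5.3]
grip_width: 0.0328
```

>>> {"name": "play_rows", "arguments": {"commands": [{"x": 0,"y": 0,"z": 0,"rx": 0,"ry": 0,"rz": 0,"grip": -1},{"x": 0,"y": 0,"z": 0,"rx": 0,"ry": 0,"rz": 0,"grip": -1},{"x": 0,"y": 0,"z": 0,"rx": 0,"ry": 0,"rz": 0,"grip": -1},{"x": 0,"y": 0,"z": 0,"rx": 0,"ry": 0,"rz": 0,"grip": -1},{"x": 0,"y": 0,"z": 0,"rx": 0,"ry": 0,"rz": 0,"grip": -1},{"x": 0,"y": 0,"z": -0.06,"rx": 0,"ry": 0,"rz": 0,"grip": -1},{"x": 0,"y": 0,"z": -0.06,"rx": 0,"ry": 0,"rz": 0,"grip": -1},{"x": 0,"y": 0,"z": -0.06,"rx": 0,"ry": 0,"rz": 0,"grip": -1},{"x": 0,"y": 0,"z": 0,"rx": 0,"ry": 0,"rz": 0,"grip": -1}]}}

```text
time_s: 28.05
position: [0.5303, 0.275, 0.1845]
tool_rot: [[-0.999, 0.045, 0.009], [0.045, 0.999, 0.003], [-0.009, 0.003, -1.0]]
ft_force: [0.8, 0.7, -0.2]
grip_width: 0.0857
```

```bash
python3 -c "
from h import *
im,W=cloud('wrist'); cv2.imwrite('pics/w17.png',im['color'])
wtop(W,(.526,.277),.024,.034,.065)
wtop(W,(.4874,.3447),.05,.065,.03)
wtop(W,(.561,.081),.028,.036,.035)
to(.561,.081,-.002,177.5)
"
```

```text
4024 mean [0.5273 0.2732 0.0277] circ [530.1 273.2] 57.4 rect [530.3 273. ] [ 34.  110.6] 87.4
378 mean [0.4873 0.3421 0.0561] circ [487.7 342.8] 8.3 rect [487.5 342.6] [15.8 16.1] 15.6
1619 mean [0.5613 0.0814 0.0305] circ [562.5  80.9] 26.6 rect [562.4  80.8] [50.7 51.3] 22.8
t 28.1 pos [0.5292 0.2746 0.1814] jaw 87.4 q6 -71.4 zdir [ 0.004  0.001 -1.   ] w 0.0852 F [-0.7 -0.8  0.2]
rz 1.57 x -0.192 y 0.0402 z 0.1834 len 0.196
```

View pics/w17.png

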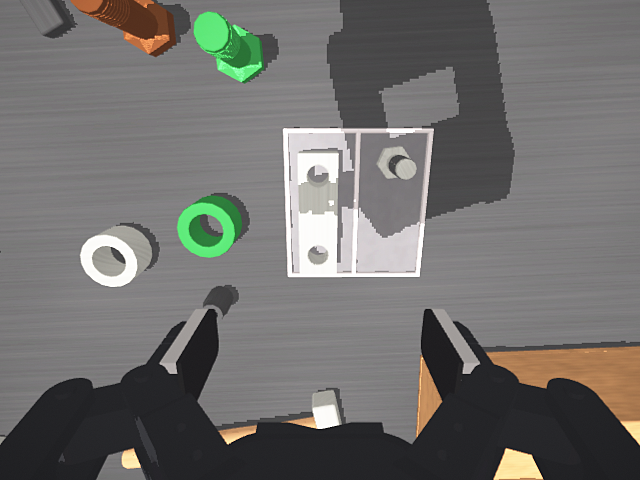

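```bash
python3 -c "
from h import *
to(.561,.081,-.002,60)
"
```

```text
t 28.1 pos [0.5292 0.2746 0.1814] jaw 87.4 q6 -71.4 zdir [ 0.004  0.001 -1.   ] w 0.0852 F [-0.7 -0.8  0.2]
rz 0.479 x -0.1243 y -0.1517 z 0.1834 len 0.196
```

>>> {"name": "play_rows", "arguments": {"commands": [{"x": 0,"y": 0,"z": 0,"rx": 0,"ry": 0,"rz": 0.16,"grip": -1},{"x": 0,"y": 0,"z": 0,"rx": 0,"ry": 0,"rz": 0.16,"grip": -1},{"x": 0,"y": 0,"z": 0,"rx": 0,"ry": 0,"rz": 0.16,"grip": -1},{"x": -0.0311,"y": -0.0379,"z": 0,"rx": 0,"ry": 0,"rz": 0,"grip": -1},{"x": -0.0311,"y": -0.0379,"z": 0,"rx": 0,"ry": 0,"rz": 0,"grip": -1},{"x": -0.0311,"y": -0.0379,"z": 0,"rx": 0,"ry": 0,"rz": 0,"grip": -1},{"x": -0.0311,"y": -0.0379,"z": 0,"rx": 0,"ry": 0,"rz": 0,"grip": -1},{"x": 0,"y": 0,"z": 0.03,"rx": 0,"ry": 0,"rz": 0,"grip": -1},{"x": 0,"y": 0,"z": 0.03,"rx": 0,"ry": 0,"rz": 0,"grip": -1},{"x": 0,"y": 0,"z": 0,"rx": 0,"ry": 0,"rz": 0,"grip": -1}]}}

```text
time_s: 29.35
position: [0.5587, 0.0808, 0.1165]
tool_rot: [[-0.865, 0.501, -0.007], [0.501, 0.865, 0.0], [0.006, -0.003, -1.0]]
ft_force: [-0.2, 0.2, 0.8]
grip_width: 0.0856
```

```bash
python3 -c "
from h import *
im,W=cloud('wrist'); cv2.imwrite('pics/w18.png',im['color'])
wtop(W,(.561,.081),.028,.036,.035)
to(.5615,.081,-.002,60)
"
```

```text
2681 mean [0.5613 0.0809 0.0306] circ [562.3  80.3] 25.9 rect [562.1  80.3] [51.1 50.8] 38.1
t 29.4 pos [0.5597 0.0809 0.1184] jaw 59.9 q6 -63.7 zdir [-0.003  0.    -1.   ] w 0.0849 F [ 0.9 -0.8  0.2]
rz -0.001 x -0.0015 y 0.001 z 0.1204 len 0.002
```

View pics/w18.png

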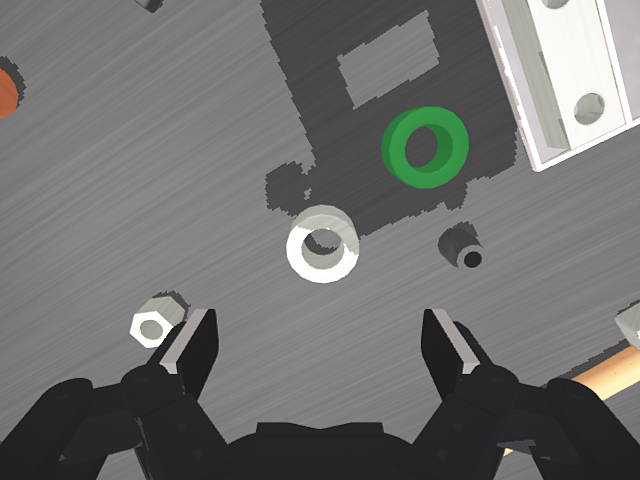

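>>> {"name": "play_rows", "arguments": {"commands": [{"x": -0.0015,"y": 0.001,"z": 0.05,"rx": 0,"ry": 0,"rz": 0,"grip": -1},{"x": 0,"y": 0,"z": 0.05,"rx": 0,"ry": 0,"rz": 0,"grip": -1},{"x": 0,"y": 0,"z": 0.014,"rx": 0,"ry": 0,"rz": 0,"grip": -1},{"x": 0,"y": 0,"z": 0.008,"rx": 0,"ry": 0,"rz": 0,"grip": -1},{"x": 0,"y": 0,"z": 0,"rx": 0,"ry": 0,"rz": 0,"grip": 1},{"x": 0,"y": 0,"z": 0,"rx": 0,"ry": 0,"rz": 0,"grip": 1},{"x": 0,"y": 0,"z": 0,"rx": 0,"ry": 0,"rz": 0,"grip": 1},{"x": 0,"y": 0,"z": 0,"rx": 0,"ry": 0,"rz": 0,"grip": 1},{"x": 0,"y": 0,"z": 0,"rx": 0,"ry": 0,"rz": 0,"grip": 1},{"x": 0,"y": 0,"z": 0,"rx": 0,"ry": 0,"rz": 0,"grip": 1}]}}

```text
time_s: 30.65
position: [0.5631, 0.0809, -0.0005]
tool_rot: [[-0.865, 0.501, 0.003], [0.501, 0.865, -0.0], [-0.003, 0.001, -1.0]]
ft_force: [-2.2, 0.2, 7.9]
grip_width: 0.0494
```

```bash
python3 -c "
from h import *
to(.597,-.3385,0,86.5)
"
```

```text
t 30.65 pos [ 5.631e-01  8.090e-02 -5.000e-04] jaw 59.9 q6 -63.7 zdir [ 0.003 -0.    -1.   ] w 0.0494 F [-2.2  0.2  7.9]
rz -0.464 x -0.0595 y -0.4166 z -0.0005 len 0.421
```

>>> {"name": "play_rows", "arguments": {"commands": [{"x": 0,"y": 0,"z": -0.04,"rx": 0,"ry": 0,"rz": 0,"grip": 1},{"x": 0,"y": 0,"z": -0.04,"rx": 0,"ry": 0,"rz": -0.155,"grip": 1},{"x": 0,"y": 0,"z": -0.05,"rx": 0,"ry": 0,"rz": -0.155,"grip": 1},{"x": 0,"y": 0,"z": 0,"rx": 0,"ry": 0,"rz": -0.155,"grip": 1},{"x": -0.0074,"y": -0.052,"z": 0,"rx": 0,"ry": 0,"rz": 0,"grip": 1},{"x": -0.0074,"y": -0.052,"z": 0,"rx": 0,"ry": 0,"rz": 0,"grip": 1},{"x": -0.0074,"y": -0.052,"z": 0,"rx": 0,"ry": 0,"rz": 0,"grip": 1},{"x": -0.0074,"y": -0.052,"z": 0,"rx": 0,"ry": 0,"rz": 0,"grip": 1},{"x": -0.0074,"y": -0.052,"z": 0,"rx": 0,"ry": 0,"rz": 0,"grip": 1},{"x": -0.0074,"y": -0.052,"z": 0,"rx": 0,"ry": 0,"rz": 0,"grip": 1},{"x": -0.0074,"y": -0.052,"z": 0,"rx": 0,"ry": 0,"rz": 0,"grip": 1},{"x": -0.0074,"y": -0.052,"z": 0,"rx": 0,"ry": 0,"rz": 0,"grip": 1}]}}

```text
time_s: 32.15
position: [0.5962, -0.3394, 0.1282]
tool_rot: [[-0.998, 0.06, 0.0], [0.06, 0.998, -0.0], [-0.0, -0.0, -1.0]]
ft_force: [0.8, 0.8, -2.2]
grip_width: 0.0491
```

>>> {"name": "play_rows", "arguments": {"commands": [{"x": 0,"y": 0,"z": 0,"rx": 0,"ry": 0,"rz": 0,"grip": 1}]}}

```text
time_s: 32.28
position: [0.5956, -0.3415, 0.1273]
tool_rot: [[-0.998, 0.064, 0.0], [0.064, 0.998, -0.001], [-0.0, -0.001, -1.0]]
ft_force: [-0.7, 1.2, -3.1]
grip_width: 0.0492
```

```bash
python3 -c "
from h import *
to(.597,-.3385,0,86.5)
im,W=cloud('wrist'); cv2.imwrite('pics/w19.png',im['color'])
im,W=cloud('side'); cv2.imwrite('pics/s19.png',im['color'])"
```

```text
t 32.27 pos [ 0.5956 -0.3415  0.1273] jaw 86.3 q6 -126.0 zdir [ 0.    -0.001 -1.   ] w 0.0492 F [-0.7  1.2 -3.1]
rz -0.003 x -0.0012 y 0.0031 z 0.1273 len 0.003
```

View pics/w19.png

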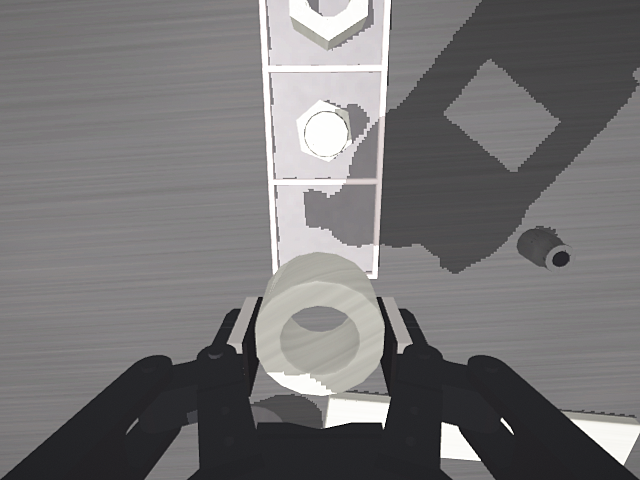

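View pics/s19.png

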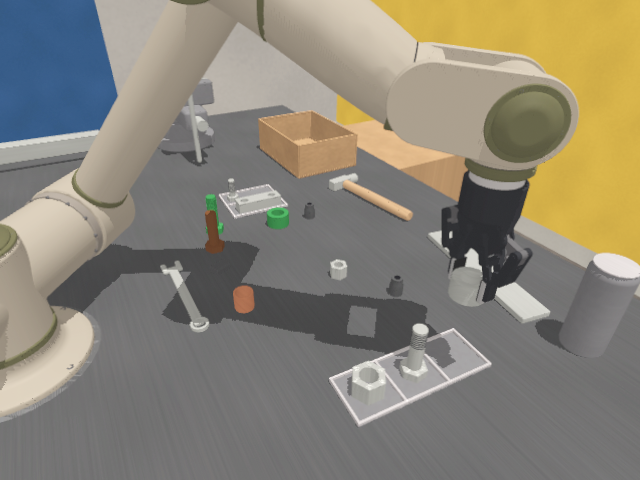

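>>> {"name": "play_rows", "arguments": {"commands": [{"x": -0.001,"y": 0.003,"z": 0.045,"rx": 0,"ry": 0,"rz": 0,"grip": 1},{"x": 0,"y": 0,"z": 0.045,"rx": 0,"ry": 0,"rz": 0,"grip": 1},{"x": 0,"y": 0,"z": 0.024,"rx": 0,"ry": 0,"rz": 0,"grip": 1},{"x": 0,"y": 0,"z": 0.012,"rx": 0,"ry": 0,"rz": 0,"grip": 1},{"x": 0,"y": 0,"z": 0,"rx": 0,"ry": 0,"rz": 0,"grip": 1},{"x": 0,"y": 0,"z": 0,"rx": 0,"ry": 0,"rz": 0,"grip": 1}]}}

```text
time_s: 33.12
position: [0.5981, -0.3345, 0.0026]
tool_rot: [[-0.998, 0.059, 0.001], [0.059, 0.998, -0.001], [-0.001, -0.001, -1.0]]
ft_force: [0.5, 2.2, 2.8]
grip_width: 0.0489
```

```bash
python3 -c "
from h import *
to(.597,-.3385,0.003,86.5)
im,W=cloud('side'); cv2.imwrite('pics/s20.png',cv2.resize(im['color'][210:430,320:620],None,fx=2.6,fy=2.6))"
```

```text
t 33.12 pos [ 0.5981 -0.3345  0.0026] jaw 86.6 q6 -125.7 zdir [ 0.001 -0.001 -1.   ] w 0.0489 F [0.5 2.2 2.8]
rz 0.002 x 0.0009 y -0.004 z -0.0004 len 0.004
```

View pics/s20.png

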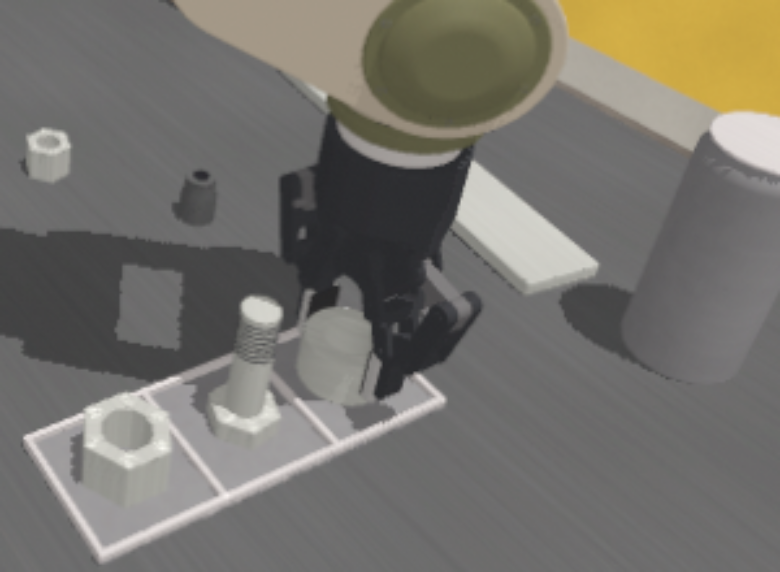

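>>> {"name": "play_rows", "arguments": {"commands": [{"x": 0,"y": 0,"z": 0,"rx": 0,"ry": 0,"rz": 0,"grip": -1},{"x": 0,"y": 0,"z": 0,"rx": 0,"ry": 0,"rz": 0,"grip": -1},{"x": 0,"y": 0,"z": 0,"rx": 0,"ry": 0,"rz": 0,"grip": -1},{"x": 0,"y": 0,"z": 0,"rx": 0,"ry": 0,"rz": 0,"grip": -1},{"x": 0,"y": 0,"z": 0,"rx": 0,"ry": 0,"rz": 0,"grip": -1},{"x": 0,"y": 0,"z": -0.06,"rx": 0,"ry": 0,"rz": 0,"grip": -1},{"x": 0,"y": 0,"z": -0.06,"rx": 0,"ry": 0,"rz": 0,"grip": -1},{"x": 0,"y": 0,"z": -0.06,"rx": 0,"ry": 0,"rz": 0,"grip": -1},{"x": 0,"y": 0.05,"z": 0,"rx": 0,"ry": 0,"rz": 0,"grip": -1},{"x": 0,"y": 0.05,"z": 0,"rx": 0,"ry": 0,"rz": 0,"grip": -1},{"x": 0,"y": 0.05,"z": 0,"rx": 0,"ry": 0,"rz": 0,"grip": -1},{"x": 0,"y": 0,"z": 0,"rx": 0,"ry": 0,"rz": 0,"grip": -1}]}}

```text
time_s: 34.67
position: [0.6068, -0.1819, 0.182]
tool_rot: [[-0.998, 0.056, 0.0], [0.056, 0.998, 0.0], [-0.0, 0.0, -1.0]]
ft_force: [0.3, -0.7, 0.3]
grip_width: 0.0856
```

```bash
python3 -c "
from h import *
im,W=cloud('wrist'); cv2.imwrite('pics/w21.png',im['color'])
im,W=cloud('top'); cv2.imwrite('pics/t21.png',im['color'])
im,W2=cloud('side'); cv2.imwrite('pics/s21.png',im['color'])
for n,c,a,b,r in [('collar',(.597,-.337),.029,.04,.04),('nut',(.441,-.328),.03,.04,.04),('long',(.519,-.334),.085,.1,.03),('short',(.487,.343),.05,.065,.03),('link',(.529,.274),.024,.034,.065),('small',(.552,-.067),.02,.032,.03)]:
    print(n); wtop(W,c,a,b,r); wtop(W2,c,a,b,r)
to(0,0,0,90)
"
```

```text
collar
few 0
518 mean [ 0.5954 -0.3388  0.0332] circ [ 596.4 -336.8] 26.7 rect [ 597.  -337.6] [51.8 50. ] 21.1
nut
few 0
579 mean [ 0.4401 -0.3295  0.0334] circ [ 440.8 -328.1] 26.5 rect [ 441.4 -328.2] [52.1 45.9] 56.2
long
few 0
184 mean [ 0.5184 -0.3373  0.0903] circ [ 519.6 -336. ] 12.1 rect [ 519.3 -336.3] [22.2 21. ] 52.6
short
78 mean [0.4853 0.3425 0.0562] circ [484.4 343. ] 8.6 rect [485.6 343.3] [14.1 16.2] 3.4
20 mean [0.487  0.3395 0.0535] circ [488.2 341.7] 8.9 rect [488.4 340.6] [15.3 12.9] 57.3
link
1051 mean [0.5267 0.2736 0.0282] circ [527.7 274. ] 57.5 rect [527.8 273.4] [ 35.8 111. ] 87.2
257 mean [0.5282 0.2702 0.0258] circ [529.4 268.2] 56.6 rect [530.2 270.6] [ 39.8 110.5] 87.9
small
176 mean [ 0.5523 -0.0667  0.0252] circ [552.  -66.8] 17.0 rect [552.5 -66.6] [32.5 30.5] 68.2
117 mean [ 0.5536 -0.0711  0.0231] circ [555.1 -70.9] 17.5 rect [553.7 -71. ] [32.6 30.1] 69.6
t 34.83 pos [ 0.6066 -0.1859  0.1815] jaw 86.5 q6 -114.3 zdir [ 0. -0. -1.] w 0.0854 F [ 0.  -0.1  0.5]
rz -0.06 x 0.6066 y 0.1859 z 0.1815 len 0.634
```

View pics/t21.png

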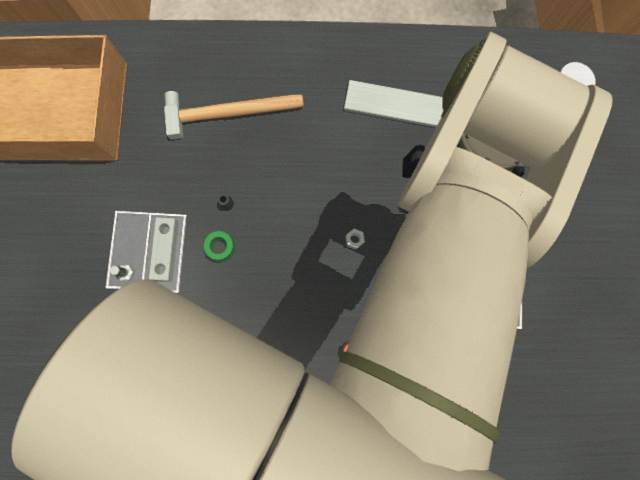

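View pics/s21.png

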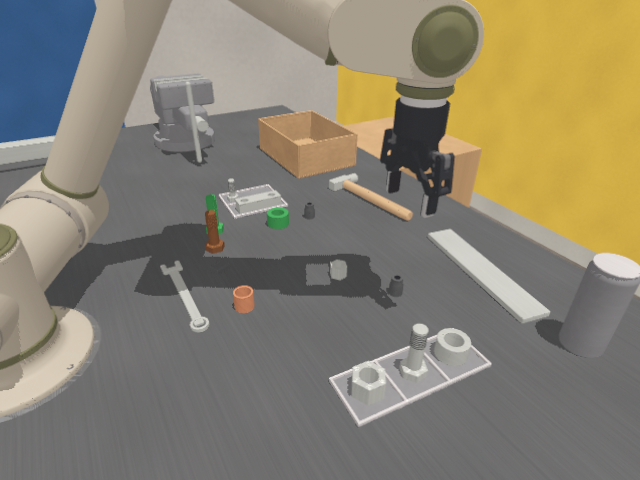

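All five parts sit in their wells at floor height. The small nut is unmoved at (0.552, -0.067), and the arm is clear of everything.

```bash
python3 -c "
from rig import order
print(order.close_job())"
```

```text
the job is handed in; nothing more can be done
None
```

Both kits are made up and the job is handed in at about 35 s of the 122 s allowed; no verdict is reported.

- **Long tray:** the long bolt stands in the middle well. The large nut is in the end well nearer the robot and the collar is in the far one.
- **Two-well tray:** the link lies along one well and the short bolt stands in the other.

**Last checks:**
- **Heights:** part tops read about 3 mm higher than on the bench, which matches resting flat on the tray floor. The side camera's oblique view of the short bolt and the link was 2–3 mm lower than the wrist and top views.
- **Positions:** every part was well inside its limits.
- **Small nut:** it moved less than 1 mm in the top view, and the arm ended clear of everything.

**What went wrong or disagreed:**
- **First link grasp:** it closed on air just above the bar, which did not move. Both the wrist and side cameras put the fingertips 11–18 mm behind the reported TCP, not 14 mm ahead as stated. I then gripped the link and the collar lower, and both held.
- **Large nut:** I gripped it before finding this, so it was probably held only near its top edge. It still landed flat.
- **Jaw opening:** it read about 2–4 mm under the true part widths.

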